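Show the hidden flaw mark to the bench camera with an inspection mirror

TASK

Open the wooden tool box, laying its lid back until it rests on its stop, and take out the inspection mirror by its handle. Hold the centre of its face at the view point, the spot at which the overhead camera is aimed, just below and beyond the red mark on the split billet's far face, and angle the face half-way between the mark and the camera's lens, so that the camera sees the mark in the middle of the mirror. Keep the mirror off the billet and the stand, leave the other things on the bench where they are, and finish holding the mirror still at that angle with nothing but the gripper carrying it.

Things in the scene. Friction and masses are not known exactly. Their poses are not given: they have to be found in the camera images.
- toolbox: wooden box, 190 (x) x 280 (y) x 66 mm high without its 9 mm lid, walls and floor 8 mm; fixed. Origin: centre of its underside, on the table; front faces -x, hinges on the +x rim. In it the mirror lies across two notched rests (35 mm either side of the handle's middle, rising to 38 mm above the table), the handle 20 mm in front of the box's middle; a folding rule lies behind it on the floor.
- lid (a joint): angle of the tool box's lid in rad: 0 shut, grows as the front edge rises, 1.9 on its stop (leaning back beyond upright). The lid weighs 0.32 kg and has a free hinge: let go, it falls shut before about 1.4 rad and falls back onto the stop beyond about 1.55.
- lid_knob (a point): centre of the wooden knob near the lid's front edge, the place to grip. Knob 28 mm across in looks, gripped on a 22 mm square core (sides along the box's x, y), from 16 to 44 mm above the lid's underside. When shut it lies 158 mm from the hinge line towards the box's -x and 32 mm above it (98 mm above the table); axes turn with the lid.
- lid_hinge (a point): point on the hinge line of the lid at its middle, 66 mm above the table; the lid turns about this frame's y axis (parallel to the box's y). The lid, 9 mm thick with two 7 mm battens on it, reaches 190 mm from here.
- mirror: handle of the inspection mirror (0.13 kg in all): wood, square, 16 x 16 x 100 mm, then a thin stem to the head. Origin at the handle's middle, on its axis: grip here. It lies along its y: the mirror towards -y, its centre at 150, far end at 188 mm; handle's back end at +50 mm. z is normal to a flat of the handle. Starts level across the rests, z up, axis 40 mm above the table, y along the box's y.
- mirror_head (a joint): turn of the mirror's head about the handle's axis, rad: 0 face along the handle's z, positive face leaning to the handle's -x. Starts between 0.3 and 0.85 and stays so: the joint is stiff (0.3 N m); angle the mirror by turning the whole tool.
- mirror_face (a point): centre of the reflecting face of the head (flat, 58 x 76 x 5 mm), 150 mm from the handle's middle towards the mirror's -y and 3 mm off the handle's axis along its own z, which is the outward normal of the reflecting face; its y is the handle's y.
- stand: grey board 270 (x) x 340 (y) x 18 mm, fixed, with a blue vice, a split billet in it and the camera on a post. Origin on the table under the billet's far face; board x -135..135, y -225..115 mm. Vice x -78..8, y -200..68 mm, 133 mm high. Billet 82 mm wide, 58 mm thick, top at 243 mm; its pale face looks to +x (away from the robot), leaning 12 degrees down. Post at x 6, y -200 mm, 518 mm high.
- mark: round red crayon spot, 16 mm across, on the pale face of the billet that looks to the stand's +x; origin at its centre, 165 mm above the table, up to 20 mm to either side of the stand's x axis; axes parallel to the stand's.
- camera_lens (a point): front of the overhead camera's lens, 413 mm above the table, at x 19, y 0 mm of the stand; the camera looks down and to the stand's +x, 14 degrees off the vertical, at the view point.
- view_point (a point): where the centre of the mirror's face must be held: 96 mm from the mark along the stand's +x (away from the robot) and 63 mm below the mark, 102 mm above the table, in free air; 320 mm from the lens. Its z axis is the direction in which the reflecting face must look: leaning 35.5 degrees from straight up towards the billet (the stand's -x); its y axis is parallel to the stand's y.
- rule: yellow folding rule, 30 by 200 by 12 mm, on the tool box's floor between the mirror's handle and the hinge side, its centre 78 mm from the handle's axis; origin under its centre, long along y. A bystander.
- mallet: round wooden carver's mallet standing on its head, 84 mm thick, 210 mm high; origin under its centre. A bystander.
- oil_tin: green tin, 68 mm thick, 130 mm high; origin under its centre. A bystander.
- mug: blue mug, 80 mm wide, 90 mm high; origin under its centre. A bystander.
- whetstone: grey whetstone on a dark wooden block, 200 by 65 by 32 mm, lying; origin under its centre. A bystander.
- chisel: chisel with a pale handle, 250 mm long, 22 mm thick, lying; a bystander.
- carving_knife: carving knife with an orange handle, 180 mm long, 18 mm thick, lying between tool box and stand; a bystander.

How it is judged:
On the way, in this order (a step that is already met when the one before it is completed fails the run):
1. the lid lies back at rest on its stop (value of joint lid above 1.82 rad and velocity of joint lid below 0.1 rad/s), for 0.2 s.
2. the mirror is lifted clear of the box in the gripper (contact force between the fingers and mirror above 1 N and height (world z) of mirror above 0.08 m), for 0.1 s.
3. the mirror, in the gripper alone, shows the red mark to the camera (distance between mirror_face and view_point below 0.012 m and angle between the z axis of mirror_face and the z axis of view_point, either way round below 0.08 rad and angle between mirror_face's own z axis and vertical below 1.2 rad and contact force between the fingers and mirror above 1 N and contact force between mirror and stand below 0.05 N and contact force between mirror and toolbox below 0.05 N and height (world z) of mirror above 0.05 m), for 0.3 s.
At the end, for the whole second after the job is handed in: Lid on its stop (over 1.82 rad). Mirror face's centre within 12 mm of the view point, its normal within 0.08 rad of the view point's z axis, face up. Mirror gripped (over 1 N), still (under 0.02 m/s, 0.15 rad/s), handle over 50 mm above the table, touching neither stand nor billet nor box (all of step 3 and value of joint lid above 1.82 rad and linear speed of mirror below 0.02 m/s and angular speed of mirror below 0.15 rad/s); the arm keeps its last pose, push and grip.
It fails at once if the mirror touches the billet, vice, camera or board (contact force between mirror and stand above 0.5 N).
It fails at once if a bystander is disturbed: moved by more than 30 mm (distance of any of rule, mallet, oil_tin, mug, whetstone, chisel, carving_knife from where it was at the start of the episode above 0.03 m).
It also fails if it takes over 58 s, if anything falls off the work surface, if the arm or the gripper's body presses on something with over 40 N, if the wrist force passes 120 N, or if a joint passes its speed limit or range.

ROBOT

A 6-joint arm with a two-finger parallel gripper is mounted at the origin on the work surface. World frame = base frame: x ahead of the robot, y to its left, z up, the work surface at z = 0. Lengths are in m, angles in rad, forces in N, time in s.
With the tool pointing down it reaches from about 0.225 to 0.875 m from the base axis. Payload 3.4 kg.
Tool frame: the origin (TCP) lies between the finger pads; the fingertips stand 11 mm ahead of it and the grasp point (between the pads) lies 8 mm behind it (tips_ahead is the distance from the TCP to the fingertips, in m); z points along the fingers, x is the direction in which the jaws open and shut, and the axes are right-handed (so a half turn about z gives the same grasp; the last joint's range is limited). The gripper opens to 85 mm and grips with 20 to 120 N. Pads are 22 mm wide; open, the fingers measure 114 mm over their backs; the gripper's body (76 mm by 85 mm) begins 54 mm behind the grasp point. The pads swing forward as they close: fully open they stand 13 mm farther back than shut.
Start: joints at [1.184, 0.276, 1.505, -0, 1.361, -0.121], TCP at [0.151, 0.555, 0.242] pointing down, gripper open.
Joint ranges: [-2.89, 2.89], [-0.75, 2.08], [0.22, 2.7], [-1.18, 4.32], [0.11, 2.71], [-2.7, 2.7]. Speed limits (rad/s): [2.57, 2.57, 3.14, 3.14, 3.14, 3.14].

INTERFACE

Orientations are given as a unit quaternion [w, x, y, z].
In Python, from rig import get_state, get_image, sign_off, masks_of, tips_ahead gives the robot as it stands.
- The arm moves only by the tool play_rows, never from a script. Its argument "series" is a list of rows, each an object of numbers: "fingers": the closure, from -1 (fully open) to 1 (shut); "dx", "dy", "dz": the shift along the world's x, y, z in mm; "turn": the turn about the world's z in rad. A call has 1 to 20 rows; each row shifts and turns the pose as measured when the row begins; what a row does not reach is not made up. A row lasts 1/12 s, in which the tool goes at most 41.7 mm and 7.16 degrees, less where a joint would pass 70% of its speed; a pose out of reach is approached as far as the arm can. A call with a gripper value outside its range is refused whole. The fingers move at their own pace and stop on an object; "squeeze" is the grip in N (left out, the last holds). Time passes only in rows, so rows that do not move let the fingers close. It gives the time, the measured TCP pose, the force and the opening at its end, in the units of the state.
- get_state(): the state, without advancing time (a new reading comes with each control period).
- get_image(name): name is "scene" or "top" or "wrist"; returns a dict with "pixels" (384x512x3 uint8, red, green, blue), "vfov" (degrees; the focal length in pixels is half the picture's height over the tangent of half this angle, whatever the lens; pixels are square), "cx", "cy" (the principal point, pixels), "rvec" (rotation vector, rad) and "tvec" (3), from world to camera coordinates, as OpenCV has them; the wrist camera has in their place "hand_eye" (4x4, takes a point from camera to tool coordinates, whose origin is the TCP and whose axes are the tool frame's). Camera axes: x right, y down, z forward; pixel columns grow to the right and rows downward; lengths in m; the calibration is good to about 2 mm. A picture is of the moment at which its call begins: read the wrist's pose just before it. There is no depth.
- sign_off(): hands the job in, once; it reports no verdict.
Trained networks look in a picture, given as the dict that the camera call returned (one of the last four; its "shot" number tells which), for a name from the list of things; names that differ only in an ending like _2 or _b are one class to them, and where a whole thing is asked for, a point or a joint stands for the part that bears it (a point fixed in the world has none). Each returns a list of dicts, best first, with "p" (0 to 1); they miss things now and then, are a little off and sometimes report something else, mostly with a low value. They report only what shows in the picture. A call takes as long as a camera call.
- masks_of(picture, label): "region" (384x512 bool, what is visible of it) and "xy" ([column, row] in pixels, amid what is visible of it).
The state is a dict: "clock": time; "qpos": joint angles; "qd": joint speeds; "effort": joint torques, N m; "position": TCP position; "ee_rot": TCP orientation; "contact_force": force on the tool from outside, world axes, zero at the start; "moment": the same for the moment, N m; "width": finger opening in m.
Only numpy, scipy, OpenCV 4.12 (cv2) and the standard library are available. Lean on these libraries where they do the work, as an engineer would, in place of code of your own. Each camera call takes 0.05 s, during which the arm holds its last target. There are 200 camera calls.

## Working session

There is one attempt and no reset: what is moved stays moved. The work goes in short steps, Python scripts to look and compute and a tool call to move; the robot and the scene stay as the last step left them, time stands still between calls to the robot, and variables do not carry over. Pictures are saved under pics/ and viewed, about 8 in all and at most 12, crops included, and the job is handed in when it is done.

Besides the shell and the picture viewer there is one more tool, called after "Emit:" as a command line: name --argument value ..., lists and objects as JSON in quotes. play_rows: Moves the arm, as the interface text tells. Its arguments: {"type":"object","properties":{"series":{"type":"array"},"squeeze":{"type":"number"}},"required":["series"]}

```bash
mkdir -p pics; cat > h.py <<'E'
import numpy as np, cv2
from rig import *
from scipy.spatial.transform import Rotation as R
def cam(im):
    f=192/np.tan(np.radians(im["vfov"])/2); K=np.array([[f,0,im["cx"]],[0,f,im["cy"]],[0,0,1]])
    if "hand_eye" in im:
        s=im["st"]; T=np.eye(4); q=s["ee_rot"]; T[:3,:3]=R.from_quat([q[1],q[2],q[3],q[0]]).as_matrix(); T[:3,3]=s["position"]
        W=T@np.array(im["hand_eye"]); return K,W[:3,:3].T,W[:3,3]
    M=cv2.Rodrigues(np.array(im["rvec"],float))[0]; return K,M,-M.T@np.array(im["tvec"],float)
def grab(n):
    s=get_state(); im=get_image(n); im["st"]=s; return im
def atz(im,uv,z):
    K,M,c=cam(im); d=M.T@np.linalg.solve(K,[uv[0],uv[1],1.]); return c+d*(z-c[2])/d[2]
def proj(im,P):
    K,M,c=cam(im); p=K@(M@(np.atleast_2d(P)-c).T); return (p[:2]/p[2]).T
def save(im,n,box=None,k=1):
    p=im["pixels"]; 
    if box: p=p[box[1]:box[3],box[0]:box[2]]
    p=cv2.resize(p,None,fx=k,fy=k,interpolation=cv2.INTER_CUBIC); cv2.imwrite("pics/"+n+".png",p[:,:,::-1])
E
python3 - <<'E'
from h import *
t=grab("top"); save(t,"top1",k=1.5); s=grab("scene"); save(s,"scene1",k=1.5)
print(cam(t)[2],cam(s)[2],tips_ahead)
for im in (t,s):
  for n in ["toolbox","lid_knob","stand","mark","mallet","oil_tin","mug","whetstone","chisel","carving_knife"]:
    m=masks_of(im,n)
    for d in m[:1]: print(n,round(d["p"],2),np.round(d["xy"]),d["region"].sum(),np.round(atz(im,d["xy"],{"lid_knob":.1,"toolbox":.08,"mark":.165}.get(n,.05)),3))
E
```

```text
[0.34238972 0.00777796 1.76866779] [1.96449014 0.28947251 1.44816929] 0.011
toolbox 0.86 [181. 224.] 3296 [0.458 0.302 0.08 ]
lid_knob 0.67 [184. 222.] 3186 [0.465 0.288 0.1  ]
stand 0.73 [321. 224.] 5435 [ 0.476 -0.281  0.05 ]
mallet 0.69 [307. 155.] 356 [ 0.773 -0.219  0.05 ]
oil_tin 0.54 [211. 150.] 285 [0.782 0.193 0.05 ]
mug 0.66 [257. 154.] 379 [ 0.768 -0.003  0.05 ]
whetstone 0.68 [382. 228.] 674 [ 0.466 -0.537  0.05 ]
chisel 0.67 [318. 225.] 5540 [ 0.473 -0.265  0.05 ]
carving_knife 0.75 [247. 247.] 205 [0.371 0.028 0.05 ]
lid_knob 0.75 [328. 229.] 2234 [0.517 0.3   0.1  ]
stand 0.6 [200. 209.] 5211 [ 0.472 -0.251  0.05 ]
mark 0.67 [200. 207.] 4990 [ 0.588 -0.208  0.165]
mallet 0.68 [181. 254.] 673 [ 0.747 -0.241  0.05 ]
oil_tin 0.68 [285. 279.] 620 [0.77  0.173 0.05 ]
mug 0.56 [239. 268.] 676 [ 0.761 -0.005  0.05 ]
whetstone 0.87 [139. 205.] 560 [ 0.514 -0.514  0.05 ]
chisel 0.76 [391. 233.] 243 [0.423 0.557 0.05 ]
carving_knife 0.54 [269. 214.] 104 [0.434 0.044 0.05 ]
```

View pics/top1.png

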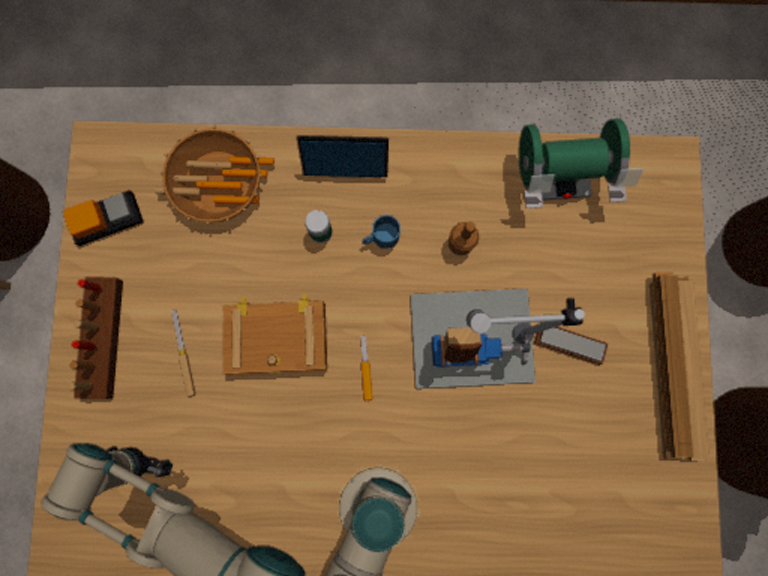

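View pics/scene1.png

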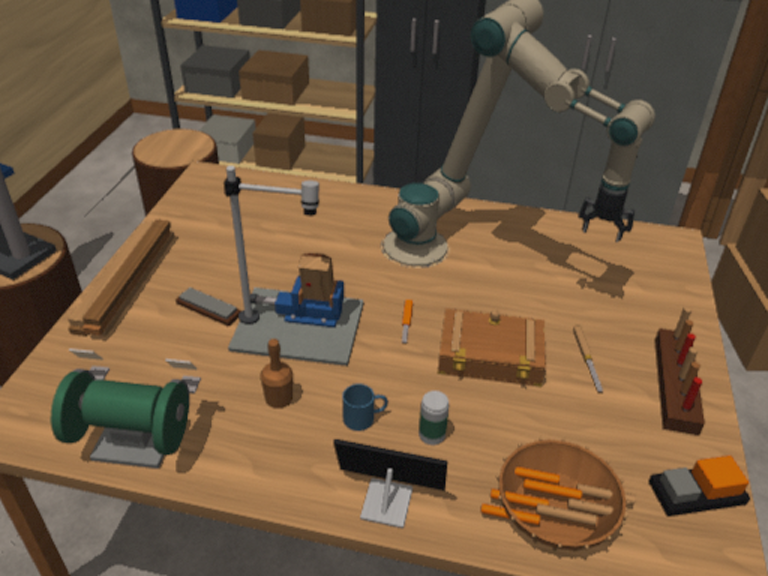

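```bash
cat >> h.py <<'E'
from scipy.optimize import minimize
def boxpts(x0,x1,y0,y1,z0,z1): return np.array([[x,y,z] for x in(x0,x1) for y in(y0,y1) for z in(z0,z1)],float)
def fitbox(views,pts,p0):
    def render(im,p):
        c,s=np.cos(p[2]),np.sin(p[2]); P=pts@np.array([[c,-s,0],[s,c,0],[0,0,1]]).T+[p[0],p[1],0]
        h=cv2.convexHull(((proj(im,P))*16*4).astype(np.int32)); m=np.zeros((384*4,512*4),np.uint8); cv2.fillConvexPoly(m,h,1,shift=4); return m
    big=[(im,cv2.resize(r.astype(np.float32),(2048,1536))) for im,r in views]
    def cost(p): 
        e=0
        for im,r in big: m=render(im,p); e+=1-np.minimum(m,r).sum()/np.maximum(m,r).sum()
        return e
    r=minimize(cost,p0,method="Nelder-Mead",options=dict(initial_simplex=np.array(p0)+np.array([[0,0,0],[.02,0,0],[0,.02,0],[0,0,.08]]),xatol=1e-4,fatol=1e-5)); return r.x,r.fun
E
cat > m1.py <<'E'
from h import *
t=grab("top"); s=grab("scene")
def big(im,n):
    r=masks_of(im,n)[0]["region"].astype(np.uint8); h=cv2.convexHull(cv2.findNonZero(r)); return r>0,h
B=boxpts(-.095,.095,-.14,.14,0,.075)
vs=[(t,masks_of(t,"toolbox")[0]["region"]),(s,masks_of(s,"lid_knob")[0]["region"])]
print("box top",fitbox(vs[:1],B,[.47,.3,0])); print("both",fitbox(vs,B,[.47,.3,0])); print("box scene",fitbox(vs[1:],B,[.47,.3,0]))
# board: grey pixels
for im,nm in((t,"top"),(s,"scene")):
    hsv=cv2.cvtColor(im["pixels"],cv2.COLOR_RGB2HSV); 
    near=cv2.dilate(masks_of(im,"stand")[0]["region"].astype(np.uint8),np.ones((9,9)))>0
    g=((hsv[...,1]<60)&near).astype(np.uint8)
    if nm=="top":
        g=cv2.morphologyEx(g,cv2.MORPH_CLOSE,np.ones((5,5)))
    cv2.imwrite("pics/g_%s.png"%nm,cv2.resize(g*255,None,fx=1.5,fy=1.5))
    # board edge points: fit by hull without thin parts
    o=cv2.morphologyEx(g,cv2.MORPH_OPEN,np.ones((7,7))); h=cv2.convexHull(cv2.findNonZero(o)); m=np.zeros_like(o); cv2.fillConvexPoly(m,h,1)
    print(nm,fitbox([(im,m>0)],boxpts(-.135,.135,-.225,.115,0,.018),[.47,-.23,0]))
    m=masks_of(im,"mark"); print([ (d["p"],d["xy"],d["region"].sum()) for d in m])
    m=masks_of(im,"lid_knob"); print([ (d["p"],d["xy"],d["region"].sum()) for d in m])
np.set_printoptions(suppress=True)
# knob by colour in crop
save(t,"boxcrop",(140,190,230,260),8)
save(s,"markcrop",(150,110,250,250),4)
E
python3 m1.py
```

```text
box top (array([0.45792235, 0.29911757, 0.07027761]), np.float64(0.034101903438568115))
both (array([0.45763004, 0.29950767, 0.06861324]), np.float64(0.31718236207962036))
box scene (array([0.40101765, 0.29725719, 0.06690437]), np.float64(0.2517277002334595))
top (array([ 0.46798291, -0.20823644,  0.07471244]), np.float64(0.19636988639831543))
[]
[(0.87, [183.3, 223.7], np.int64(3161))]
scene (array([ 0.46415429, -0.20547575,  0.1056521 ]), np.float64(0.4759939908981323))
[]
[(0.94, [329.2, 227.2], np.int64(2246))]
```

```bash
python3 - <<'E'
from h import *
s=get_state(); q=s["ee_rot"]; M=R.from_quat([q[1],q[2],q[3],q[0]]).as_matrix(); print(s["clock"],s["position"],np.round(M,3),s["width"])
print("tool x yaw",np.arctan2(M[1,0],M[0,0]))
t=grab("top"); print("knob",atz(t,(272/1.5,360/1.5),.11))
b=np.array([atz(t,np.array(p)/1.5,.018) for p in[(410.5,294),(528.5,290),(535,383),(416,387)]]); print(np.round(b,3), np.linalg.norm(np.diff(b,axis=0),axis=1))
im=grab("wrist"); print(im["vfov"],np.round(im["hand_eye"],3))
E
```

```text
1.6 [0.15105052 0.55483869 0.24231389] [[ 0.263  0.965  0.   ]
 [ 0.965 -0.263  0.   ]
 [ 0.     0.    -1.   ]] 0.08518102591938485
tool x yaw 1.3049979844909216
knob [0.39287291 0.29260521 0.11      ]
[[ 0.594 -0.08   0.018]
 [ 0.615 -0.421  0.018]
 [ 0.349 -0.437  0.018]
 [ 0.33  -0.101  0.018]] [0.3414267  0.26600144 0.33690298]
66.14273838066467 [[ 1.    -0.     0.001 -0.001]
 [-0.     0.957  0.291 -0.074]
 [-0.001 -0.291  0.957 -0.133]
 [ 0.     0.     0.     1.   ]]
```

Emit:
play_rows --series '[{"dx": 27, "dy": -29, "turn": 0.085}, {"dx": 27, "dy": -29, "turn": 0.085}, {"dx": 27, "dy": -29, "turn": 0.085}, {"dx": 27, "dy": -29, "turn": 0.085}, {"dx": 27, "dy": -29}, {"dx": 27, "dy": -29}, {"dx": 27, "dy": -29}, {"dx": 27, "dy": -29}, {"dx": 27, "dy": -29}, {"dx": 0}]'

```text
invalid input at $.series[0]: expected keys fingers, dx, dy, dz, turn
```

```bash
python3 - <<'E'
from h import *
w=grab("wrist"); np.set_printoptions(suppress=True,precision=4)
s=w["st"]; q=s["ee_rot"]; M=R.from_quat([q[1],q[2],q[3],q[0]]).as_matrix(); print(s["position"],np.arctan2(M[1,0],M[0,0]),M[:,2])
c,sn=np.cos(.0695),np.sin(.0695)
L=lambda x,y,z:[.458+c*x-sn*y,.299+sn*x+c*y,z]
P=[L(-.063,0,.11),L(-.095,-.14,.075),L(-.095,.14,.075),L(.095,-.14,.075),L(.095,.14,.075)]
uv=proj(w,P); print(uv)
w["pixels"]=w["pixels"].copy()
for u in uv: cv2.drawMarker(w["pixels"],tuple(int(v) for v in np.clip(u,-999,999)),(0,255,0),0,9)
save(w,"w1",k=1.4)
s=grab("scene"); save(s,"markcrop2",(150,110,250,250),4)
a=s["pixels"].astype(int); m=(a[...,0]>110)&(a[...,1]<70)&(a[...,2]<70); ys,xs=np.nonzero(m); 
print([(x,y) for x,y in zip(xs,ys) if 150<x<250 and 120<y<250][:40])
E
```

```text
[0.1511 0.5549 0.2423] 1.3050158391487199 [ 0.0001  0.0001 -1.    ]
[[106.9505 421.7856]
 [ 16.4148 403.6356]
 [207.2408 349.3285]
 [ 84.8975 490.7175]
 [256.6475 448.4673]]
[]
```

All keys are required in every row.

Emit:
play_rows --series '[{"fingers": -1, "dx": 27, "dy": -29, "dz": 0, "turn": 0.085}, {"fingers": -1, "dx": 27, "dy": -29, "dz": 0, "turn": 0.085}, {"fingers": -1, "dx": 27, "dy": -29, "dz": 0, "turn": 0.085}, {"fingers": -1, "dx": 27, "dy": -29, "dz": 0, "turn": 0.085}, {"fingers": -1, "dx": 27, "dy": -29, "dz": 0, "turn": 0}, {"fingers": -1, "dx": 27, "dy": -29, "dz": 0, "turn": 0}, {"fingers": -1, "dx": 27, "dy": -29, "dz": 0, "turn": 0}, {"fingers": -1, "dx": 27, "dy": -29, "dz": 0, "turn": 0}, {"fingers": -1, "dx": 27, "dy": -29, "dz": 0, "turn": 0}, {"fingers": -1, "dx": 0, "dy": 0, "dz": 0, "turn": 0}]'

```text
clock: 2.63
position: [0.4011, 0.2843, 0.243]
ee_rot: [0.0, 0.67, 0.742, 0.002]
contact_force: [0.3, 1.0, 0.3]
width: 0.0853
```

```bash
python3 - <<'E'
from h import *
w=grab("wrist"); np.set_printoptions(suppress=True,precision=4)
s=w["st"]; q=s["ee_rot"]; M=R.from_quat([q[1],q[2],q[3],q[0]]).as_matrix(); print(s["position"],np.arctan2(M[1,0],M[0,0]),M[:,2])
c,sn=np.cos(.0695),np.sin(.0695)
L=lambda x,y,z:[.458+c*x-sn*y,.299+sn*x+c*y,z]
P=[L(-.063,0,.11),L(-.095,-.14,.075),L(-.095,.14,.075),L(.095,-.14,.075),L(.095,.14,.075)]
uv=proj(w,P); print(uv)
w["pixels"]=w["pixels"].copy()
for u in uv: cv2.drawMarker(w["pixels"],tuple(int(v) for v in np.clip(u,-999,999)),(0,255,0),0,9)
save(w,"w1",k=1.4)
s=grab("scene"); save(s,"markcrop2",(150,110,250,250),4)
E
```

```text
[0.4011 0.2843 0.243 ] 1.6724367592496174 [ 0.0035  0.0035 -1.    ]
[[269.945  178.6205]
 [130.8409 134.7777]
 [407.2356 143.6095]
 [145.9714 295.4927]
 [378.7921 301.2655]]
```

View pics/w1.png

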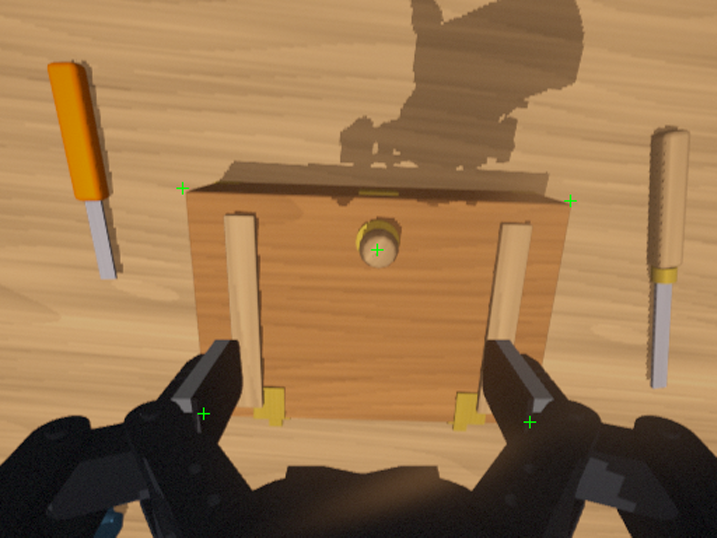

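View pics/markcrop2.png

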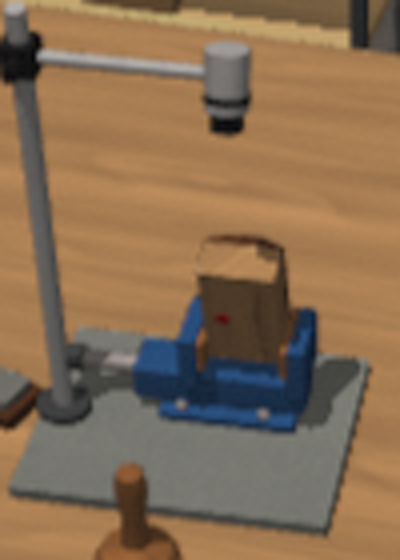

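Emit:
play_rows --series '[{"fingers": -0.3, "dx": -5, "dy": 11, "dz": -30, "turn": -0.03}, {"fingers": -0.3, "dx": 0, "dy": 0, "dz": -40, "turn": 0}, {"fingers": -0.3, "dx": 0, "dy": 0, "dz": -30, "turn": 0}, {"fingers": -0.3, "dx": 0, "dy": 0, "dz": -15, "turn": 0}, {"fingers": -0.3, "dx": 0, "dy": 0, "dz": 0, "turn": 0}]'

```text
clock: 3.15
position: [0.3887, 0.3055, 0.1271]
ee_rot: [-0.004, 0.68, 0.734, 0.007]
contact_force: [-0.4, 0.4, 0.1]
width: 0.0555
```

```bash
python3 - <<'E'
from h import *
s=grab("scene"); 
for st in([.468,-.207,.066],[.466,-.206,.066]):
    c,sn=np.cos(st[2]),np.sin(st[2])
    K,M,cc=cam(s); d=M.T@np.linalg.solve(K,[205.5,190,1.]); n=np.array([c,sn,0])
    o=np.array([*st[:2],0]); X=cc+d*((o-cc)@n)/(d@n); print(X,(X-o)@np.array([-sn,c,0]))
    v=proj(s,[[o[0]+.019*c,o[1]+.019*sn,.413],[o[0],o[1],.165]]); print((v-[150,110])*4)
E
```

```text
[ 0.46898677 -0.22192939  0.15732144] -0.01496196931428854
[[221.62908744 125.98475425]
 [235.76271356 315.92355817]]
[ 0.46709561 -0.22257609  0.15568908] -0.016612262776802045
[[223.25436628 124.99340944]
 [237.23927076 314.89237113]]
```

Emit:
play_rows --series '[{"fingers": -0.3, "dx": 3, "dy": -5, "dz": 0, "turn": 0.01}, {"fingers": -0.3, "dx": 0, "dy": 0, "dz": 0, "turn": 0}, {"fingers": -0.3, "dx": 0, "dy": 0, "dz": 0, "turn": 0}]'

```text
clock: 3.45
position: [0.3925, 0.3037, 0.1313]
ee_rot: [-0.003, 0.674, 0.739, 0.01]
contact_force: [-0.5, 0.1, 0.1]
width: 0.0557
```

```bash
cat >> h.py <<'E'
np.set_printoptions(suppress=True,precision=4)
def pose():
    s=get_state(); q=s["ee_rot"]; M=R.from_quat([q[1],q[2],q[3],q[0]]).as_matrix(); print("t",round(s["clock"],2),"pos",np.array(s["position"]),"yaw",round(np.arctan2(M[1,0],M[0,0]),4),"z",M[:,2],"xz",M[2,0],"w",s["width"],"F",np.array(s["contact_force"])); return s,M
E
python3 -c "
from h import *
pose()"
```

```text
t 3.45 pos [0.3925 0.3037 0.1313] yaw 1.6627 z [ 0.0092  0.0192 -0.9998] xz 0.018260026651378818 w 0.05571464401824753 F [-0.456   0.1096  0.0896]
```

Emit:
play_rows --series '[{"fingers": -0.3, "dx": 1, "dy": -6, "dz": -10, "turn": -0.015}, {"fingers": -0.3, "dx": 0, "dy": 0, "dz": -10, "turn": 0}, {"fingers": -0.3, "dx": 0, "dy": 0, "dz": -10, "turn": 0}, {"fingers": -0.3, "dx": 0, "dy": 0, "dz": 0, "turn": 0}]'

```text
clock: 3.78
position: [0.3979, 0.3003, 0.1069]
ee_rot: [-0.001, 0.679, 0.733, 0.017]
contact_force: [-0.2, -0.5, -0.4]
width: 0.0552
```

```bash
python3 -c "
from h import *
pose()"
```

```text
t 3.78 pos [0.3979 0.3003 0.1069] yaw 1.6475 z [ 0.0223  0.0265 -0.9994] xz 0.02476981214139274 w 0.055232253308207246 F [-0.1972 -0.5309 -0.4217]
```

Emit:
play_rows --series '[{"fingers": -0.3, "dx": -2, "dy": -5, "dz": -8, "turn": -0.01}, {"fingers": -0.3, "dx": 0, "dy": 0, "dz": -6, "turn": 0}, {"fingers": -0.3, "dx": 0, "dy": 0, "dz": 0, "turn": 0}, {"fingers": -0.3, "dx": 0, "dy": 0, "dz": 0, "turn": 0}]'

```text
clock: 4.12
position: [0.3978, 0.2959, 0.0951]
ee_rot: [0.0, 0.684, 0.73, 0.02]
contact_force: [0.1, -0.6, -0.1]
width: 0.0555
```

```bash
python3 -c "
from h import *
pose()"
```

```text
t 4.12 pos [0.3978 0.2959 0.0951] yaw 1.6362 z [ 0.0283  0.0296 -0.9992] xz 0.02765295959081686 w 0.05550148150836538 F [ 0.0871 -0.5731 -0.0965]
```

Emit:
play_rows --squeeze 30 --series '[{"fingers": 1, "dx": -1, "dy": 0, "dz": -1, "turn": 0}, {"fingers": 1, "dx": 0, "dy": 0, "dz": 0, "turn": 0}, {"fingers": 1, "dx": 0, "dy": 0, "dz": 0, "turn": 0}, {"fingers": 1, "dx": 0, "dy": 0, "dz": 0, "turn": 0}, {"fingers": 1, "dx": 0, "dy": 0, "dz": 0, "turn": 0}]'

```text
clock: 4.53
position: [0.3973, 0.2956, 0.0949]
ee_rot: [0.001, 0.683, 0.73, 0.021]
contact_force: [0.2, 0.8, -1.2]
width: 0.0219
```

```bash
python3 -c "
from h import *
s,M=pose()
g=np.array(s['position'])-.008*M[:,2]
a=.0695; c,sn=np.cos(a),np.sin(a)
h=np.array([.458+c*.095,.299+sn*.095,.066])
d=g-h; r=np.hypot(-(d@[c,sn,0]),d[2]); print(g,r,np.hypot(.158,.032))
"
```

```text
t 4.53 pos [0.3973 0.2956 0.0949] yaw 1.6376 z [ 0.0298  0.0286 -0.9991] xz 0.02656888332937232 w 0.021939773006166726 F [ 0.2363  0.786  -1.2028]
[0.3971 0.2954 0.1029] 0.16034629343958873 0.16120794025109308
```

Emit:
play_rows --series '[{"fingers": 1, "dx": 4, "dy": 0.3, "dz": 14, "turn": 0}, {"fingers": 1, "dx": 5, "dy": 0.3, "dz": 13.5, "turn": 0}, {"fingers": 1, "dx": 6.5, "dy": 0.4, "dz": 13, "turn": 0}, {"fingers": 1, "dx": 8.5, "dy": 0.6, "dz": 13.5, "turn": 0}]'

```text
clock: 4.87
position: [0.4173, 0.297, 0.1455]
ee_rot: [-0.002, 0.683, 0.73, 0.016]
contact_force: [0.8, 2.2, -4.8]
width: 0.0218
```

```bash
cat > arc.py <<'E'
from h import *
s,M=pose()
g=np.array(s['position'])-.008*M[:,2]
a=.0695; c,sn=np.cos(a),np.sin(a)
h=np.array([.458+c*.095,.299+sn*.095,.066])
d=g-h; X=d@[c,sn,0]; r=np.hypot(X,d[2]); al=np.arctan2(d[2],-X); print("r",r,"alpha",al,"theta",al-.23,"side",d@[-sn,c,0])
A=np.array([.1,.2,.3,.4,.6,.8,1.])+al; R0=162
print(np.c_[A-.23,R0*-np.cos(A)-1000*X,R0*np.sin(A)-1000*d[2]])
E
python3 arc.py
```

```text
t 4.87 pos [0.4173 0.297  0.1455] yaw 1.6377 z [ 0.0188  0.0258 -0.9995] xz 0.024513174592751315 w 0.021764814561807084 F [ 0.8187  2.1824 -4.7837]
r 0.16162275555541822 alpha 0.5724195417942284 theta 0.3424195417942284 side 0.0006156433790996396
[[  0.4424   9.1236  13.3609]
 [  0.5424  19.8306  25.5092]
 [  0.6424  31.6969  36.5279]
 [  0.7424  44.604   46.3069]
 [  0.9424  73.0154  61.7683]
 [  1.1424 103.9323  71.277 ]
 [  1.3424 136.1219  74.454 ]]
```

Tracks well. Next section of the arc.

Emit:
play_rows --series '[{"fingers": 1, "dx": 9, "dy": 0.6, "dz": 13, "turn": 0}, {"fingers": 1, "dx": 11, "dy": 0.7, "dz": 12, "turn": 0}, {"fingers": 1, "dx": 12, "dy": 0.8, "dz": 11, "turn": 0}, {"fingers": 1, "dx": 13, "dy": 0.8, "dz": 10, "turn": 0}, {"fingers": 1, "dx": 14, "dy": 0.9, "dz": 8.5, "turn": 0}]'

```text
clock: 5.28
position: [0.4695, 0.3005, 0.1983]
ee_rot: [-0.008, 0.683, 0.731, 0.008]
contact_force: [-3.0, 1.2, -3.0]
width: 0.0214
```

```bash
python3 arc.py
```

```text
t 5.28 pos [0.4695 0.3005 0.1983] yaw 1.6383 z [-0.0012  0.0227 -0.9997] xz 0.022688445864848552 w 0.021433993220847318 F [-3.0338  1.1943 -2.9778]
r 0.16323806173841535 alpha 1.0343702769828602 theta 0.8043702769828602 side 0.0005620327753308079
[[  0.9044  14.9477   6.5057]
 [  1.0044  29.9469  12.6086]
 [  1.1044  45.4804  17.1836]
 [  1.2044  61.3931  20.185 ]
 [  1.4044  93.7177  21.363 ]
 [  1.6044 125.6319  16.0956]
 [  1.8044 155.8636   4.5928]]
```

Emit:
play_rows --series '[{"fingers": 1, "dx": 15, "dy": 1, "dz": 6.5, "turn": 0}, {"fingers": 1, "dx": 15, "dy": 1, "dz": 6, "turn": 0}, {"fingers": 1, "dx": 15.5, "dy": 1, "dz": 4.5, "turn": 0}, {"fingers": 1, "dx": 16, "dy": 1.1, "dz": 3, "turn": 0}, {"fingers": 1, "dx": 16, "dy": 1.1, "dz": 1.5, "turn": 0}]'

```text
clock: 5.7
position: [0.5384, 0.3053, 0.2209]
ee_rot: [-0.016, 0.682, 0.731, -0.002]
contact_force: [-2.8, -0.4, 2.2]
width: 0.0217
```

```bash
python3 arc.py
```

```text
t 5.7 pos [0.5384 0.3053 0.2209] yaw 1.6394 z [-0.0261  0.0192 -0.9995] xz 0.020997237317677445 w 0.021721002363447425 F [-2.7674 -0.3659  2.2441]
r 0.1635010367572641 alpha 1.4843550835003443 theta 1.2543550835003443 side 0.0005605014817523786
[[  1.3544  16.3121  -0.9055]
 [  1.4544  32.4726  -1.934 ]
 [  1.5544  48.4498  -4.5707]
 [  1.6544  64.0839  -8.7894]
 [  1.8544  93.703  -21.7883]
 [  2.0544 120.1492 -40.4125]
 [  2.2544 142.3683 -63.9196]]
```

Emit:
play_rows --series '[{"fingers": 1, "dx": 16, "dy": 1.1, "dz": -0.5, "turn": 0}, {"fingers": 1, "dx": 16, "dy": 1.1, "dz": -1.5, "turn": 0}, {"fingers": 1, "dx": 16, "dy": 1.1, "dz": -3, "turn": 0}, {"fingers": 1, "dx": 15.5, "dy": 1.1, "dz": -4, "turn": 0}, {"fingers": 1, "dx": 15, "dy": 1, "dz": -5.5, "turn": 0}, {"fingers": 1, "dx": 5, "dy": 0.4, "dz": -2.5, "turn": 0}]'

```text
clock: 6.2
position: [0.6235, 0.3113, 0.2068]
ee_rot: [-0.018, 0.682, 0.731, -0.004]
contact_force: [0.8, 0.3, 3.9]
width: 0.0212
```

```bash
python3 arc.py
```

```text
t 6.2 pos [0.6235 0.3113 0.2068] yaw 1.6393 z [-0.0312  0.0188 -0.9993] xz 0.020871357679918753 w 0.02115584961921144 F [0.8003 0.3473 3.9228]
r 0.164996063534807 alpha 2.0170617288444563 theta 1.7870617288444564 side 0.0005704853941465781
[[   1.8871   12.9467  -10.413 ]
 [   1.9871   26.3456  -19.5064]
 [   2.0871   38.7698  -29.892 ]
 [   2.1871   50.095   -41.4662]
 [   2.3871   69.0083  -67.7065]
 [   2.5871   82.3314  -97.1812]
 [   2.7871   89.5332 -128.7153]]
```

Emit:
play_rows --series '[{"fingers": -0.4, "dx": 0, "dy": 0, "dz": 0, "turn": 0}, {"fingers": -0.4, "dx": 0, "dy": 0, "dz": 0, "turn": 0}, {"fingers": -0.4, "dx": 0, "dy": 0, "dz": 0, "turn": 0}, {"fingers": -0.4, "dx": 5, "dy": 0, "dz": 8, "turn": 0}, {"fingers": -0.4, "dx": 0, "dy": 0, "dz": 25, "turn": 0}, {"fingers": -0.4, "dx": 0, "dy": 0, "dz": 35, "turn": 0}, {"fingers": -0.4, "dx": 0, "dy": 0, "dz": 35, "turn": 0}, {"fingers": -0.4, "dx": -20, "dy": 0, "dz": 15, "turn": 0}, {"fingers": -0.4, "dx": -35, "dy": 0, "dz": 0, "turn": 0}, {"fingers": -0.4, "dx": -35, "dy": 0, "dz": 0, "turn": 0}, {"fingers": -0.4, "dx": -35, "dy": 0, "dz": 0, "turn": 0}, {"fingers": -0.4, "dx": -20, "dy": 0, "dz": 0, "turn": 0}, {"fingers": -0.4, "dx": 0, "dy": 0, "dz": 0, "turn": 0}]'

```text
clock: 7.28
position: [0.4743, 0.3102, 0.3349]
ee_rot: [-0.019, 0.682, 0.731, -0.002]
contact_force: [0.6, 0.3, 0.2]
width: 0.0598
```

```bash
python3 - <<'E'
from h import *
pose()
w=grab("wrist"); save(w,"w2",k=1.5)
for n in("mirror","mirror_face","mirror_head","rule","lid_knob"):
    for d in masks_of(w,n)[:2]: print(n,d["p"],d["xy"],d["region"].sum(),atz(w,d["xy"],.048))
E
```

```text
t 7.28 pos [0.4743 0.3102 0.3349] yaw 1.6387 z [-0.0296  0.0229 -0.9993] xz 0.02483316160766093 w 0.05977663054257547 F [0.5578 0.321  0.1823]
mirror 0.81 [199.8, 135.4] 3183 [0.443  0.2326 0.048 ]
mirror 0.56 [252.5, 271.7] 17919 [0.6531 0.3199 0.048 ]
mirror_face 0.73 [189.2, 133.0] 2300 [0.4407 0.2178 0.048 ]
mirror_head 0.63 [3.1, 200.1] 338 [ 0.5552 -0.0516  0.048 ]
rule 0.68 [248.5, 186.0] 2554 [0.512  0.3051 0.048 ]
rule 0.62 [202.4, 134.6] 3440 [0.4417 0.2362 0.048 ]
lid_knob 0.78 [254.0, 269.9] 18089 [0.6498 0.3221 0.048 ]
```

View pics/w2.png

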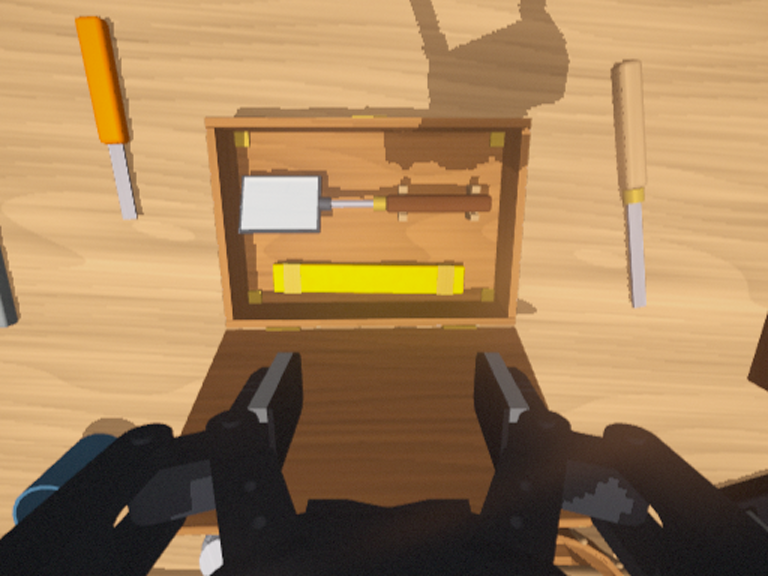

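```bash
cat > head.py <<'E'
from h import *
from scipy.optimize import least_squares
def headmask(w,guess):
    r=masks_of(w,"mirror_face")[0]["region"].astype(np.uint8)
    r=cv2.dilate(r,np.ones((9,9))); a=cv2.cvtColor(w["pixels"],cv2.COLOR_RGB2HSV)
    bright=((a[...,1]<45)&(a[...,2]>120)&(r>0)).astype(np.uint8)
    bright=cv2.morphologyEx(bright,cv2.MORPH_OPEN,np.ones((7,7)))
    n,l,st,_=cv2.connectedComponentsWithStats(bright); k=1+np.argmax(st[1:,4]); return (l==k)
def corners(p,full=False):
    x,y,yaw,h=p; ey=np.array([-np.sin(yaw),np.cos(yaw),0]); ex=np.array([np.cos(yaw),np.sin(yaw),0]); ez=np.array([0,0,1.])
    n=np.cos(h)*ez-np.sin(h)*ex; t=np.cos(h)*ex+np.sin(h)*ez
    c=np.array([x,y,.040])-.150*ey+.003*n
    return np.array([c+sx*.029*t+sy*.038*ey for sx,sy in((-1,-1),(-1,1),(1,1),(1,-1))])
def fit(w,m,p0):
    b=cv2.resize(m.astype(np.float32),(2048,1536))
    def ren(p):
        q=np.zeros((1536,2048),np.uint8); cv2.fillConvexPoly(q,np.round((proj(w,corners(p))+.5)*64-8).astype(np.int32),1,shift=4); return q
    def cost(p):
        q=ren(p); return 1-np.minimum(q,b).sum()/np.maximum(q,b).sum()
    p0=np.array(p0); best=None
    for h0 in(.4,.6,.8):
        p0[3]=h0
        r=minimize(cost,p0,method="Nelder-Mead",options=dict(initial_simplex=p0+np.array([[0]*4,[.01,0,0,0],[0,.01,0,0],[0,0,.05,0],[0,0,0,.2]]),xatol=1e-4,fatol=1e-6,maxiter=600))
        print(h0,r.x,r.fun)
        if best is None or r.fun<best.fun: best=r
    return best.x
if __name__=="__main__":
    w=grab("wrist"); m=headmask(w,None); print(m.sum(),cv2.minAreaRect(cv2.findNonZero(m.astype(np.uint8))))
    p=fit(w,m,[.438,.365,.0695,.6])
    v=w["pixels"].copy(); v[m]=v[m]//2+[0,100,0]; big=cv2.resize(v,None,fx=6,fy=6,interpolation=0)
    cv2.polylines(big,[np.round((proj(w,corners(p))+.5)*6).astype(int)],True,(255,0,0),1)
    u=proj(w,corners(p)).mean(0); x0,y0=[int(max(0,t)) for t in(u-[60,45])*6]; cv2.imwrite("pics/head_%d.png"%(w["shot"]),big[y0:y0+560,x0:x0+720,::-1])
    print(w["shot"],"handle mid",p)
    for u0 in((387/1.5,203/1.5),(491/1.5,203/1.5)): print(atz(w,u0,.045))
E
python3 head.py; ls pics
```

```text
1882 ((185.5, 131.0), (36.0, 51.0), 90.0)
0.4 [0.4321 0.3621 0.0868 0.5943] 0.07494717836380005
0.6 [0.4326 0.3623 0.0838 0.5978] 0.07479214668273926
0.8 [0.4326 0.3617 0.084  0.5987] 0.07485729455947876
13 handle mid [0.4326 0.3623 0.0838 0.5978]
[0.4436 0.3138 0.045 ]
[0.4374 0.4121 0.045 ]
boxcrop.png
g_scene.png
g_top.png
head_13.png
markcrop.png
markcrop2.png
scene1.png
top1.png
w1.png
w2.png
```

Emit:
play_rows --series '[{"fingers": -0.4, "dx": -10, "dy": -6, "dz": -30, "turn": 0}, {"fingers": -0.4, "dx": -10, "dy": -6, "dz": -35, "turn": 0}, {"fingers": -0.4, "dx": -5, "dy": -4, "dz": -35, "turn": 0}, {"fingers": -0.4, "dx": -2, "dy": -2, "dz": -15, "turn": 0}, {"fingers": -0.4, "dx": 0, "dy": 0, "dz": 0, "turn": 0}, {"fingers": -0.4, "dx": 0, "dy": 0, "dz": 0, "turn": 0}]'

```text
clock: 8.18
position: [0.4571, 0.2913, 0.2112]
ee_rot: [-0.018, 0.685, 0.728, -0.002]
contact_force: [-0.6, 0.4, 0.7]
width: 0.0598
```

```bash
sed -i 's/(387\/1.5,203\/1.5),(491\/1.5,203\/1.5)//' head.py; python3 - <<'E'
from h import *
pose()
E
python3 head.py; python3 - <<'E'
from h import *
w=grab("wrist"); save(w,"w3",k=1.5)
m=masks_of(w,"mirror"); print([(d["p"],d["xy"],d["region"].sum()) for d in m])
E
```

```text
t 8.18 pos [0.4571 0.2913 0.2112] yaw 1.6318 z [-0.0284  0.022  -0.9994] xz 0.023666440365296238 w 0.05975633894861671 F [-0.6172  0.3921  0.6689]
3558 ((179.0, 164.0), (52.0, 72.0), 90.0)
0.4 [0.435  0.3625 0.0701 0.6563] 0.0682489275932312
0.6 [0.4339 0.3626 0.0773 0.6483] 0.07018816471099854
0.8 [0.4354 0.3625 0.0673 0.6536] 0.06776076555252075
14 handle mid [0.4354 0.3625 0.0673 0.6536]
[(0.8, [196.0, 160.9], np.int64(5960)), (0.36, [263.0, 310.9], np.int64(11139))]
```

View pics/w3.png

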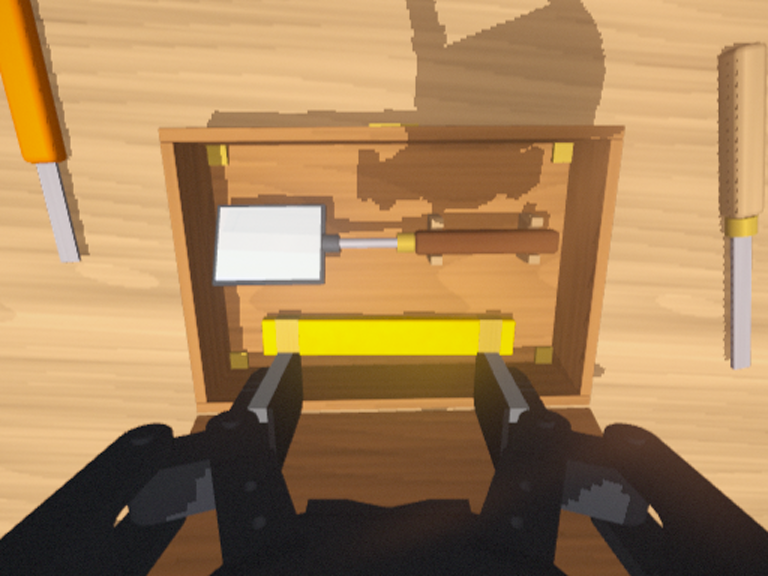

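```bash
sed -i 's/a\[...,1\]<45)&(a\[...,2\]>120)/a[...,1]<90)/; s/MORPH_OPEN,np.ones((7,7))/MORPH_OPEN,np.ones((13,13))/' head.py; python3 head.py; python3 - <<'E'
from head import *
w=grab("wrist"); px=np.array([(217,205),(326,205),(325,284),(213,286)])/1.5-.17
f=lambda p:(proj(w,corners(p))-px).ravel()
for yaw in(None,.0665):
    g=f if yaw is None else (lambda p:f([p[0],p[1],yaw,p[3]]))
    r=least_squares(g,[.437,.362,.067,.6],x_scale=[.01,.01,.1,.1]); print(r.x,np.round(r.fun,1))
for u in((415,242),(486,242),(558,242)): print(atz(w,np.array(u)/1.5,.046))
E
```

```text
3970 ((178.99996948242188, 161.49998474121094), (73.99998474121094, 52.99999237060547), 0.0)
0.4 [0.4353 0.3629 0.0703 0.4804] 0.02266758680343628
0.6 [0.4334 0.3628 0.0834 0.4785] 0.027536094188690186
0.8 [0.4336 0.3627 0.0819 0.506 ] 0.027538418769836426
16 handle mid [0.4353 0.3629 0.0703 0.4804]
[0.437  0.3636 0.0684 0.4693] [ 0.4  0.2 -0.1 -0.5  0.   0.3 -0.2  0. ]
[0.4373 0.3636 0.0663 0.4666] [ 0.4  0.1 -0.1 -0.5 -0.   0.4 -0.3 -0. ]
[0.4382 0.3139 0.046 ]
[0.4354 0.3631 0.046 ]
[0.4325 0.4135 0.046 ]
```

```bash
ls -t pics | head -3
```

```text
head_16.png
w3.png
head_14.png
```

Emit:
play_rows --series '[{"fingers": 0.1, "dx": -2, "dy": 8, "dz": 0, "turn": -0.12}, {"fingers": 0.1, "dx": -2, "dy": 8, "dz": 0, "turn": -0.12}, {"fingers": 0.1, "dx": -2, "dy": 8, "dz": 0, "turn": -0.12}, {"fingers": 0.1, "dx": -2, "dy": 8, "dz": 0, "turn": -0.12}, {"fingers": 0.1, "dx": -2, "dy": 8, "dz": 0, "turn": -0.12}, {"fingers": 0.1, "dx": -2, "dy": 8, "dz": 0, "turn": -0.12}, {"fingers": 0.1, "dx": -2, "dy": 8, "dz": 0, "turn": -0.12}, {"fingers": 0.1, "dx": -2, "dy": 8, "dz": 0, "turn": -0.12}, {"fingers": 0.1, "dx": -2, "dy": 5, "dz": 0, "turn": -0.12}, {"fingers": 0.1, "dx": -2, "dy": 0, "dz": 0, "turn": -0.12}, {"fingers": 0.1, "dx": 0, "dy": 0, "dz": 0, "turn": -0.12}, {"fingers": 0.1, "dx": 0, "dy": 0, "dz": 0, "turn": -0.08}, {"fingers": 0.1, "dx": 0, "dy": 0, "dz": 0, "turn": 0}, {"fingers": 0.1, "dx": 0, "dy": 0, "dz": 0, "turn": 0}]'

```text
clock: 9.7
position: [0.4415, 0.3685, 0.2246]
ee_rot: [-0.012, 0.996, 0.088, 0.021]
contact_force: [0.5, 0.3, 0.4]
width: 0.0384
```

```bash
python3 - <<'E'
from h import *
s,M=pose(); print(np.array(s["qpos"]))
E
```

```text
t 9.7 pos [0.4415 0.3685 0.2246] yaw 0.1761 z [ 0.0389  0.0271 -0.9989] xz 0.04305330138155619 w 0.038427223330513384 F [0.4715 0.3082 0.4341]
[0.5736 0.2617 1.5709 0.0017 1.2616 0.3966]
```

Emit:
play_rows --series '[{"fingers": 0.1, "dx": -3, "dy": -3, "dz": 0, "turn": -0.09}, {"fingers": 0.1, "dx": 0, "dy": 0, "dz": 0, "turn": 0}, {"fingers": 0.1, "dx": 0, "dy": 0, "dz": 0, "turn": 0}, {"fingers": 0.1, "dx": 0, "dy": 0, "dz": 0, "turn": 0}]'

```text
clock: 10.03
position: [0.4393, 0.3659, 0.2261]
ee_rot: [-0.012, 0.999, 0.047, 0.022]
contact_force: [0.8, -0.5, -0.6]
width: 0.0387
```

```bash
python3 - <<'E'
from h import *
s,M=pose(); print(np.array(s["qpos"]))
E
```

```text
t 10.03 pos [0.4393 0.3659 0.2261] yaw 0.0926 z [ 0.0436  0.0253 -0.9987] xz 0.04573641231888622 w 0.03868747177781278 F [ 0.8246 -0.5061 -0.6196]
[ 0.5743  0.2546  1.5774 -0.0026  1.2593  0.4819]
```

Emit:
play_rows --series '[{"fingers": 0.1, "dx": 0, "dy": 0, "dz": 0, "turn": 0}, {"fingers": 0.1, "dx": 0, "dy": 0, "dz": 0, "turn": 0}, {"fingers": 0.1, "dx": 0, "dy": 0, "dz": 0, "turn": 0}, {"fingers": 0.1, "dx": 0, "dy": 0, "dz": 0, "turn": 0}]'

```text
clock: 10.37
position: [0.4399, 0.366, 0.2262]
ee_rot: [-0.012, 0.998, 0.049, 0.023]
contact_force: [0.1, -0.5, -0.3]
width: 0.0387
```

```bash
python3 - <<'E'
from h import *
s,M=pose(); print(np.array(s["qpos"]))
E
```

```text
t 10.37 pos [0.4399 0.366  0.2262] yaw 0.0967 z [ 0.0439  0.0258 -0.9987] xz 0.046239218299005395 w 0.03869563468029629 F [ 0.1322 -0.4963 -0.2701]
[ 0.5737  0.255   1.5765 -0.0023  1.2591  0.4771]
```

Emit:
play_rows --series '[{"fingers": 0.1, "dx": 0, "dy": 30, "dz": 25, "turn": 0}, {"fingers": 0.1, "dx": 0, "dy": 35, "dz": 20, "turn": 0}, {"fingers": 0.1, "dx": 0, "dy": 38, "dz": 0, "turn": 0}, {"fingers": 0.1, "dx": 0, "dy": 38, "dz": 0, "turn": 0}, {"fingers": 0.1, "dx": 0, "dy": 38, "dz": 0, "turn": 0}, {"fingers": 0.1, "dx": 0, "dy": 38, "dz": 0, "turn": 0}, {"fingers": 0.1, "dx": 0, "dy": 38, "dz": 0, "turn": 0}, {"fingers": 0.1, "dx": 0, "dy": 38, "dz": 0, "turn": 0}, {"fingers": 0.1, "dx": 0, "dy": 38, "dz": 0, "turn": 0}, {"fingers": 0.1, "dx": 0, "dy": 38, "dz": 0, "turn": 0}]'

```text
clock: 11.2
position: [0.4357, 0.7395, 0.2718]
ee_rot: [-0.007, 0.999, 0.045, 0.02]
contact_force: [0.3, 0.4, 0.1]
width: 0.0384
```

```bash
python3 - <<'E'
from h import *
s,M=pose(); print(np.array(s["qpos"]),np.hypot(*s["position"][:2]))
E
```

```text
t 11.2 pos [0.4357 0.7395 0.2718] yaw 0.0907 z [ 0.0388  0.0165 -0.9991] xz 0.040151433215108896 w 0.0383827691999844 F [0.2869 0.3593 0.0916]
[ 0.9668  0.7268  0.6603 -0.0228  1.7188  0.872 ] 0.8582644251523914
```

Emit:
play_rows --series '[{"fingers": 0.1, "dx": 5, "dy": 38, "dz": 0, "turn": 0}, {"fingers": 0.1, "dx": 5, "dy": 38, "dz": 0, "turn": 0}, {"fingers": 0.1, "dx": 10, "dy": 38, "dz": 0, "turn": 0}, {"fingers": 0.1, "dx": 10, "dy": 38, "dz": 0, "turn": 0}]'

```text
clock: 11.53
position: [0.4409, 0.849, 0.2377]
ee_rot: [-0.019, 0.998, 0.049, 0.025]
contact_force: [0.1, -1.0, -2.5]
width: 0.0386
```

```bash
python3 - <<'E'
from h import *
s,M=pose(); print(np.array(s["qpos"]),np.hypot(*s["position"][:2]))
E
```

```text
t 11.53 pos [0.4409 0.849  0.2377] yaw 0.0968 z [ 0.0486  0.0409 -0.998 ] xz 0.05240129855894786 w 0.03855149489432133 F [ 0.1063 -1.0199 -2.5013]
[ 1.0268  0.9697  0.2272 -0.0215  1.8843  0.9218] 0.9566954855280885
```

Emit:
play_rows --series '[{"fingers": 0.1, "dx": 12, "dy": 25, "dz": 25, "turn": 0}, {"fingers": 0.1, "dx": 12, "dy": 25, "dz": 25, "turn": 0}, {"fingers": 0.1, "dx": 12, "dy": 25, "dz": 25, "turn": 0}, {"fingers": 0.1, "dx": 12, "dy": 25, "dz": 25, "turn": 0}]'

```text
clock: 11.87
position: [0.4428, 0.8631, 0.2765]
ee_rot: [-0.058, 0.996, 0.051, 0.047]
contact_force: [-0.6, -1.4, 0.5]
width: 0.0385
```

```bash
python3 - <<'E'
from h import *
s,M=pose(); print(np.array(s["qpos"]),np.hypot(*s["position"][:2]))
E
```

```text
t 11.87 pos [0.4428 0.8631 0.2765] yaw 0.0974 z [ 0.087   0.1193 -0.989 ] xz 0.09880535256031937 w 0.03851309549517544 F [-0.5958 -1.4475  0.5382]
[ 1.0299  0.9342  0.2204 -0.0136  1.8394  0.9224] 0.9700774542830389
```

Emit:
play_rows --series '[{"fingers": 0.1, "dx": 0, "dy": 0, "dz": 0, "turn": 0.12}, {"fingers": 0.1, "dx": 0, "dy": 0, "dz": 0, "turn": 0.12}, {"fingers": 0.1, "dx": 0, "dy": 0, "dz": 0, "turn": 0.12}, {"fingers": 0.1, "dx": 0, "dy": 0, "dz": 0, "turn": 0.12}, {"fingers": 0.1, "dx": 0, "dy": 0, "dz": 0, "turn": 0.12}, {"fingers": 0.1, "dx": 0, "dy": 0, "dz": 0, "turn": 0.12}, {"fingers": 0.1, "dx": 8, "dy": 16, "dz": 16, "turn": 0.12}, {"fingers": 0.1, "dx": 12, "dy": 25, "dz": 25, "turn": 0}, {"fingers": 0.1, "dx": 0, "dy": 0, "dz": 0, "turn": 0}]'

```text
clock: 12.62
position: [0.4436, 0.8523, 0.3436]
ee_rot: [-0.109, 0.878, 0.462, 0.059]
contact_force: [-1.0, -0.6, 0.1]
width: 0.0385
```

```bash
cat > q.py <<'E'
from h import *
s,M=pose(); print(np.array(s["qpos"])); print("xz",M[2,0],"yz",M[2,1])
E
python3 q.py
```

```text
t 12.62 pos [0.4436 0.8523 0.3436] yaw 0.955 z [ 0.0034  0.2462 -0.9692] xz 0.2049903686300788 w 0.038512153524324556 F [-0.9742 -0.5858  0.1354]
[0.9681 0.8674 0.2204 0.1425 1.8429 0.0514]
xz 0.2049903686300788 yz -0.1364572005375155
```

Emit:
play_rows --series '[{"fingers": 0.1, "dx": -10, "dy": -30, "dz": -10, "turn": 0.12}, {"fingers": 0.1, "dx": -10, "dy": -30, "dz": -10, "turn": 0.12}, {"fingers": 0.1, "dx": 0, "dy": 0, "dz": 0, "turn": 0.12}, {"fingers": 0.1, "dx": 0, "dy": 0, "dz": 0, "turn": 0.12}, {"fingers": 0.1, "dx": 0, "dy": 0, "dz": 0, "turn": 0.12}, {"fingers": 0.1, "dx": 0, "dy": 0, "dz": 0, "turn": 0.12}, {"fingers": 0.1, "dx": 0, "dy": 0, "dz": 0, "turn": 0.12}, {"fingers": 0.1, "dx": 0, "dy": 0, "dz": 0, "turn": 0.12}, {"fingers": 0.1, "dx": 0, "dy": 0, "dz": 0, "turn": 0.12}, {"fingers": 0.1, "dx": 0, "dy": 0, "dz": 0, "turn": 0.12}, {"fingers": 0.1, "dx": 0, "dy": 0, "dz": 0, "turn": 0.12}, {"fingers": 0.1, "dx": 0, "dy": 0, "dz": 0, "turn": 0.12}, {"fingers": 0.1, "dx": 0, "dy": 0, "dz": 0, "turn": 0.12}, {"fingers": 0.1, "dx": 0, "dy": 0, "dz": 0, "turn": 0.12}, {"fingers": 0.1, "dx": 0, "dy": 0, "dz": 0, "turn": 0.12}, {"fingers": 0.1, "dx": 0, "dy": 0, "dz": 0, "turn": 0.12}]'

```text
clock: 13.95
position: [0.3978, 0.7479, 0.3265]
ee_rot: [-0.107, 0.118, 0.987, -0.025]
contact_force: [-0.6, -0.9, -1.0]
width: 0.0388
```

```bash
python3 q.py
```

```text
t 13.95 pos [0.3978 0.7479 0.3265] yaw 2.8964 z [-0.2174 -0.0239 -0.9758] xz 0.20572459868820037 w 0.03875336717363288 F [-0.5962 -0.8824 -1.031 ]
[ 0.9326  0.8841  0.2204  0.1967  2.1792 -1.8705]
xz 0.20572459868820037 yz -0.07436350279718008
```

Emit:
play_rows --series '[{"fingers": 0.1, "dx": 14, "dy": 30, "dz": 15, "turn": 0.06}, {"fingers": 0.1, "dx": 14, "dy": 30, "dz": 15, "turn": 0.06}, {"fingers": 0.1, "dx": 14, "dy": 30, "dz": 15, "turn": 0.06}]'

```text
clock: 14.2
position: [0.3969, 0.7678, 0.3292]
ee_rot: [-0.087, 0.031, 0.996, 0.005]
contact_force: [0.5, 0.1, 0.4]
width: 0.0384
```

```bash
python3 q.py
```

```text
t 14.2 pos [0.3969 0.7678 0.3292] yaw 3.0804 z [-0.1736  0.0157 -0.9847] xz 0.1742580594924709 w 0.038371518664184645 F [0.5033 0.1381 0.3774]
[ 0.9513  0.8774  0.2204  0.178   2.1258 -2.0409]
xz 0.1742580594924709 yz 0.004934767824164201
```

Emit:
play_rows --series '[{"fingers": 0.1, "dx": 14, "dy": 30, "dz": 15, "turn": 0.05}, {"fingers": 0.1, "dx": 0, "dy": -18, "dz": 0, "turn": -0.12}, {"fingers": 0.1, "dx": 0, "dy": -18, "dz": 0, "turn": -0.12}, {"fingers": 0.1, "dx": 0, "dy": -18, "dz": 0, "turn": -0.12}, {"fingers": 0.1, "dx": 0, "dy": -18, "dz": 0, "turn": -0.12}, {"fingers": 0.1, "dx": 0, "dy": -18, "dz": 0, "turn": -0.12}, {"fingers": 0.1, "dx": 0, "dy": -18, "dz": 0, "turn": -0.12}, {"fingers": 0.1, "dx": 0, "dy": -18, "dz": 0, "turn": -0.12}, {"fingers": 0.1, "dx": 0, "dy": -18, "dz": 0, "turn": -0.12}, {"fingers": 0.1, "dx": 0, "dy": -18, "dz": 0, "turn": -0.12}, {"fingers": 0.1, "dx": 0, "dy": -18, "dz": 0, "turn": -0.12}, {"fingers": 0.1, "dx": 0, "dy": -18, "dz": 0, "turn": -0.12}, {"fingers": 0.1, "dx": 0, "dy": -18, "dz": 0, "turn": -0.12}, {"fingers": 0.1, "dx": 0, "dy": -18, "dz": 0, "turn": -0.12}, {"fingers": 0.1, "dx": 0, "dy": -18, "dz": 0, "turn": -0.12}, {"fingers": 0.1, "dx": 0, "dy": -18, "dz": 0, "turn": -0.12}, {"fingers": 0.1, "dx": 0, "dy": -18, "dz": 0, "turn": -0.12}]'

```text
clock: 15.62
position: [0.4024, 0.4847, 0.3779]
ee_rot: [-0.006, 0.838, 0.534, 0.111]
contact_force: [-0.0, 0.5, -0.6]
width: 0.0384
```

```bash
python3 q.py
```

```text
t 15.62 pos [0.4024 0.4847 0.3779] yaw 1.1464 z [ 0.1789  0.1292 -0.9754] xz 0.19252896259271512 w 0.03835607110444645 F [-0.0075  0.4725 -0.5941]
[ 0.7877  0.2017  1.2996 -0.0361  1.4207 -0.3466]
xz 0.19252896259271512 yz 0.10780056511485372
```

Emit:
play_rows --series '[{"fingers": 0.1, "dx": 4, "dy": -14, "dz": -10, "turn": -0.12}, {"fingers": 0.1, "dx": 4, "dy": -14, "dz": -10, "turn": -0.12}, {"fingers": 0.1, "dx": 4, "dy": -14, "dz": -10, "turn": -0.12}, {"fingers": 0.1, "dx": 4, "dy": -14, "dz": -10, "turn": -0.12}, {"fingers": 0.1, "dx": 4, "dy": -14, "dz": -10, "turn": -0.12}, {"fingers": 0.1, "dx": 4, "dy": -14, "dz": -10, "turn": -0.12}, {"fingers": 0.1, "dx": 4, "dy": -14, "dz": -10, "turn": -0.12}, {"fingers": 0.1, "dx": 4, "dy": -10, "dz": -10, "turn": -0.12}, {"fingers": 0.1, "dx": 0, "dy": 0, "dz": 0, "turn": -0.05}, {"fingers": 0.1, "dx": 0, "dy": 0, "dz": 0, "turn": 0}]'

```text
clock: 16.45
position: [0.4388, 0.3716, 0.3351]
ee_rot: [0.041, 0.989, 0.034, 0.135]
contact_force: [-0.3, -1.0, 0.3]
width: 0.0386
```

```bash
python3 q.py
```

```text
t 16.45 pos [0.4388 0.3716 0.3351] yaw 0.0825 z [ 0.2708 -0.0724 -0.9599] xz 0.2651236892055217 w 0.03858049351570431 F [-0.3041 -0.9872  0.3477]
[ 0.7258  0.1645  1.4617 -0.2414  1.3619  0.6882]
xz 0.2651236892055217 yz 0.09108566591965137
```

Emit:
play_rows --series '[{"fingers": 0.1, "dx": -19, "dy": -28, "dz": 0, "turn": 0}, {"fingers": 0.1, "dx": -19, "dy": -28, "dz": 0, "turn": 0}, {"fingers": 0.1, "dx": -19, "dy": -28, "dz": 0, "turn": 0}, {"fingers": 0.1, "dx": -19, "dy": -28, "dz": 0, "turn": 0}, {"fingers": 0.1, "dx": -19, "dy": -28, "dz": 0, "turn": 0}, {"fingers": 0.1, "dx": -19, "dy": -28, "dz": 0, "turn": 0}, {"fingers": 0.1, "dx": -19, "dy": -28, "dz": 0, "turn": 0}, {"fingers": 0.1, "dx": -19, "dy": -28, "dz": 0, "turn": 0}]'

```text
clock: 17.12
position: [0.288, 0.1488, 0.3515]
ee_rot: [0.028, 0.987, 0.035, 0.155]
contact_force: [0.8, -1.2, 1.1]
width: 0.0384
```

```bash
python3 q.py
```

```text
t 17.12 pos [0.288  0.1488 0.3515] yaw 0.0828 z [ 0.3083 -0.0452 -0.9502] xz 0.30421759425403605 w 0.038378269835042216 F [ 0.8006 -1.2198  1.0599]
[ 0.4547 -0.3053  1.8515 -0.182   1.335   0.4023]
xz 0.30421759425403605 yz 0.067248756259844
```

Emit:
play_rows --series '[{"fingers": 0.1, "dx": -28, "dy": -15, "dz": 0, "turn": 0}, {"fingers": 0.1, "dx": -28, "dy": -15, "dz": 0, "turn": 0}, {"fingers": 0.1, "dx": -28, "dy": -15, "dz": 0, "turn": 0}, {"fingers": 0.1, "dx": -28, "dy": -15, "dz": 0, "turn": 0}, {"fingers": 0.1, "dx": -28, "dy": -15, "dz": 0, "turn": 0}]'

```text
clock: 17.53
position: [0.1428, 0.0689, 0.3612]
ee_rot: [0.024, 0.985, 0.033, 0.17]
contact_force: [0.5, -1.0, 0.0]
width: 0.0384
```

```bash
python3 q.py
```

```text
t 17.53 pos [0.1428 0.0689 0.3612] yaw 0.078 z [ 0.3368 -0.0365 -0.9409] xz 0.3335717439080034 w 0.03836542541586733 F [ 0.4573 -1.0449  0.0344]
[ 0.3358 -0.6343  1.9453 -0.1461  1.5168  0.2533]
xz 0.3335717439080034 yz 0.059008085935183155
```

Emit:
play_rows --series '[{"fingers": 0.1, "dx": 12, "dy": 0, "dz": -38, "turn": 0}, {"fingers": 0.1, "dx": 12, "dy": 0, "dz": -38, "turn": 0}, {"fingers": 0.1, "dx": 12, "dy": 0, "dz": -38, "turn": 0}, {"fingers": 0.1, "dx": 6, "dy": 0, "dz": -38, "turn": 0}]'

```text
clock: 17.87
position: [0.1873, 0.0686, 0.2243]
ee_rot: [0.019, 0.979, 0.032, 0.2]
contact_force: [1.4, 0.5, -0.5]
width: 0.0382
```

```bash
python3 q.py
```

```text
t 17.87 pos [0.1873 0.0686 0.2243] yaw 0.0756 z [ 0.3928 -0.0249 -0.9193] xz 0.3904127768032864 w 0.03821895499878024 F [ 1.3737  0.4562 -0.4838]
[ 0.1477 -0.5925  2.2822 -0.0949  1.0573  0.1133]
xz 0.3904127768032864 yz 0.05022467934961458
```

Emit:
play_rows --series '[{"fingers": 0.1, "dx": 25, "dy": 27, "dz": 10, "turn": 0}, {"fingers": 0.1, "dx": 25, "dy": 27, "dz": 10, "turn": 0}, {"fingers": 0.1, "dx": 25, "dy": 27, "dz": 0, "turn": 0}, {"fingers": 0.1, "dx": 25, "dy": 27, "dz": 0, "turn": 0}, {"fingers": 0.1, "dx": 25, "dy": 27, "dz": 0, "turn": 0}, {"fingers": 0.1, "dx": 25, "dy": 27, "dz": 0, "turn": 0}, {"fingers": 0.1, "dx": 25, "dy": 27, "dz": 0, "turn": 0}, {"fingers": 0.1, "dx": 25, "dy": 27, "dz": 0, "turn": 0}, {"fingers": 0.1, "dx": 10, "dy": 15, "dz": 0, "turn": 0}, {"fingers": 0.1, "dx": 0, "dy": 0, "dz": 0, "turn": 0}]'

```text
clock: 18.7
position: [0.3826, 0.2917, 0.2324]
ee_rot: [0.016, 0.98, 0.013, 0.198]
contact_force: [-0.8, -0.0, 0.8]
width: 0.0383
```

```bash
python3 q.py
```

```text
t 18.7 pos [0.3826 0.2917 0.2324] yaw 0.0352 z [ 0.3893 -0.0253 -0.9207] xz 0.3885114873319844 w 0.03826404295170431 F [-0.8136 -0.0125  0.7692]
[ 0.7071  0.0171  1.9235 -0.345   0.9355  0.8487]
xz 0.3885114873319844 yz 0.0359536131985965
```

Emit:
play_rows --series '[{"fingers": 0.1, "dx": 0, "dy": 0, "dz": 38, "turn": 0}, {"fingers": 0.1, "dx": 0, "dy": 0, "dz": 38, "turn": 0}, {"fingers": 0.1, "dx": 0, "dy": 0, "dz": 38, "turn": 0}, {"fingers": 0.1, "dx": 0, "dy": 0, "dz": 38, "turn": 0}, {"fingers": 0.1, "dx": 0, "dy": 0, "dz": 0, "turn": 0}]'

```text
clock: 19.12
position: [0.3779, 0.2885, 0.3948]
ee_rot: [0.014, 0.98, 0.014, 0.2]
contact_force: [0.8, 0.2, 1.2]
width: 0.0385
```

```bash
python3 q.py
```

```text
t 19.12 pos [0.3779 0.2885 0.3948] yaw 0.0351 z [ 0.3925 -0.0216 -0.9195] xz 0.39177530748322653 w 0.03845377557684404 F [0.8361 0.1767 1.195 ]
[ 0.7081 -0.0776  1.6114 -0.2844  1.3181  0.7113]
xz 0.39177530748322653 yz 0.03253052110979856
```

Emit:
play_rows --series '[{"fingers": 0.1, "dx": 38, "dy": 0, "dz": 0, "turn": 0}, {"fingers": 0.1, "dx": 38, "dy": 0, "dz": 0, "turn": 0}, {"fingers": 0.1, "dx": 38, "dy": 0, "dz": 0, "turn": 0}, {"fingers": 0.1, "dx": 38, "dy": 0, "dz": 0, "turn": 0}, {"fingers": 0.1, "dx": 0, "dy": 0, "dz": 0, "turn": 0}]'

```text
clock: 19.53
position: [0.5298, 0.2861, 0.4116]
ee_rot: [0.005, 0.977, 0.014, 0.213]
contact_force: [-0.2, -0.0, -0.2]
width: 0.0385
```

```bash
python3 q.py
```

```text
t 19.53 pos [0.5298 0.2861 0.4116] yaw 0.0325 z [ 0.4157 -0.0032 -0.9095] xz 0.4154030975100164 w 0.038527548834233497 F [-0.2424 -0.0458 -0.2377]
[ 0.4981  0.0784  1.4238 -0.2127  1.2656  0.4948]
xz 0.4154030975100164 yz 0.015214252370749873
```

Emit:
play_rows --series '[{"fingers": 0.1, "dx": 14, "dy": 0, "dz": 0, "turn": 0.12}, {"fingers": 0.1, "dx": 14, "dy": 0, "dz": 0, "turn": 0.12}, {"fingers": 0.1, "dx": 14, "dy": 0, "dz": 0, "turn": 0.12}, {"fingers": 0.1, "dx": 14, "dy": 0, "dz": 0, "turn": 0.12}, {"fingers": 0.1, "dx": 14, "dy": 0, "dz": 0, "turn": 0.12}, {"fingers": 0.1, "dx": 14, "dy": 0, "dz": 0, "turn": 0.12}, {"fingers": 0.1, "dx": 14, "dy": 0, "dz": 0, "turn": 0.12}, {"fingers": 0.1, "dx": 14, "dy": 0, "dz": 0, "turn": 0.12}, {"fingers": 0.1, "dx": 14, "dy": 0, "dz": 0, "turn": 0.12}, {"fingers": 0.1, "dx": 14, "dy": 0, "dz": 0, "turn": 0.12}, {"fingers": 0.1, "dx": 14, "dy": 0, "dz": 0, "turn": 0.12}, {"fingers": 0.1, "dx": 14, "dy": 0, "dz": 0, "turn": 0.12}, {"fingers": 0.1, "dx": 14, "dy": 0, "dz": 0, "turn": 0.12}, {"fingers": 0.1, "dx": 14, "dy": 0, "dz": 0, "turn": 0.12}, {"fingers": 0.1, "dx": 14, "dy": 0, "dz": 0, "turn": 0.12}, {"fingers": 0.1, "dx": 14, "dy": 0, "dz": 0, "turn": 0.12}, {"fingers": 0.1, "dx": 14, "dy": 0, "dz": 0, "turn": 0.12}, {"fingers": 0.1, "dx": 14, "dy": 0, "dz": 0, "turn": 0.12}]'

```text
clock: 21.03
position: [0.7462, 0.2725, 0.4277]
ee_rot: [-0.193, 0.412, 0.883, 0.119]
contact_force: [4.9, 2.1, -3.0]
width: 0.0386
```

```bash
python3 q.py
```

```text
t 21.03 pos [0.7462 0.2725 0.4277] yaw 2.2814 z [-0.2421  0.3691 -0.8973] xz 0.4383863584435226 w 0.03856694700448352 F [ 4.9125  2.1374 -3.0097]
[ 0.0867  0.796   0.2274  0.534   2.2726 -1.8633]
xz 0.4383863584435226 yz 0.05149726839148899
```

Emit:
play_rows --series '[{"fingers": 0.1, "dx": 25, "dy": 5, "dz": 10, "turn": 0.12}, {"fingers": 0.1, "dx": 25, "dy": 5, "dz": 10, "turn": 0.12}, {"fingers": 0.1, "dx": 25, "dy": 5, "dz": 10, "turn": 0.12}, {"fingers": 0.1, "dx": 25, "dy": 5, "dz": 10, "turn": 0.12}, {"fingers": 0.1, "dx": 25, "dy": 5, "dz": 10, "turn": 0.12}]'

```text
clock: 21.45
position: [0.7341, 0.2684, 0.3813]
ee_rot: [-0.187, 0.134, 0.968, 0.097]
contact_force: [-0.1, 0.4, 0.3]
width: 0.0384
```

```bash
python3 q.py
```

```text
t 21.45 pos [0.7341 0.2684 0.3813] yaw 2.8964 z [-0.3367  0.2377 -0.9111] xz 0.38866728698892017 w 0.03839539877989258 F [-0.1282  0.3573  0.2906]
[ 0.1332  0.8467  0.2225  0.4052  2.3504 -2.4863]
xz 0.38866728698892017 yz 0.13717511930249623
```

Emit:
play_rows --series '[{"fingers": 0.1, "dx": 34, "dy": -15, "dz": 15, "turn": 0}, {"fingers": 0.1, "dx": 34, "dy": -15, "dz": 15, "turn": 0}, {"fingers": 0.1, "dx": 34, "dy": -15, "dz": 15, "turn": 0}, {"fingers": 0.1, "dx": 34, "dy": -15, "dz": 15, "turn": 0}]'

```text
clock: 21.78
position: [0.7696, 0.1998, 0.3814]
ee_rot: [-0.152, 0.134, 0.972, 0.118]
contact_force: [-0.6, -0.3, 0.3]
width: 0.0383
```

```bash
python3 q.py
```

```text
t 21.78 pos [0.7696 0.1998 0.3814] yaw 2.9008 z [-0.2646  0.2701 -0.9258] xz 0.3279776213728015 w 0.03826313684135538 F [-0.64   -0.2694  0.2775]
[ 0.0403  0.8408  0.2222  0.3884  2.3072 -2.5968]
xz 0.3279776213728015 yz 0.1881818839784119
```

Emit:
play_rows --series '[{"fingers": 0.1, "dx": 36, "dy": 8, "dz": 18, "turn": 0}, {"fingers": 0.1, "dx": 36, "dy": 8, "dz": 18, "turn": 0}, {"fingers": 0.1, "dx": 36, "dy": 8, "dz": 18, "turn": 0}, {"fingers": 0.1, "dx": 36, "dy": 8, "dz": 18, "turn": 0}, {"fingers": 0.1, "dx": 36, "dy": 8, "dz": 18, "turn": 0}, {"fingers": 0.1, "dx": 36, "dy": 8, "dz": 18, "turn": 0}]'

```text
clock: 22.28
position: [0.8191, 0.2265, 0.3869]
ee_rot: [-0.079, 0.152, 0.972, 0.158]
contact_force: [-0.4, 0.3, -0.2]
width: 0.0385
```

```bash
python3 q.py
```

```text
t 22.28 pos [0.8191 0.2265 0.3869] yaw 2.8622 z [-0.1047  0.332  -0.9374] xz 0.20086528162538575 w 0.038523834647270785 F [-0.4135  0.2581 -0.2399]
[ 0.0463  0.83    0.2217  0.4122  2.1443 -2.5693]
xz 0.20086528162538575 yz 0.2843708790753113
```

Emit:
play_rows --series '[{"fingers": 0.1, "dx": 36, "dy": 0, "dz": 18, "turn": 0.02}, {"fingers": 0.1, "dx": 36, "dy": 0, "dz": 18, "turn": 0.02}, {"fingers": 0.1, "dx": 36, "dy": 0, "dz": 18, "turn": 0.02}, {"fingers": 0.1, "dx": 36, "dy": 0, "dz": 18, "turn": 0.02}, {"fingers": 0.1, "dx": 36, "dy": 0, "dz": 18, "turn": 0}, {"fingers": 0.1, "dx": 36, "dy": 0, "dz": 18, "turn": 0}]'

```text
clock: 22.78
position: [0.8732, 0.2142, 0.3903]
ee_rot: [-0.006, 0.12, 0.973, 0.196]
contact_force: [0.3, 0.3, -0.5]
width: 0.0385
```

```bash
python3 q.py
```

```text
t 22.78 pos [0.8732 0.2142 0.3903] yaw 2.9086 z [ 0.0359  0.3828 -0.9231] xz 0.05780115583252029 w 0.03846786382440162 F [ 0.3424  0.3    -0.5339]
[ 0.011   0.8318  0.2217  0.4354  2.006  -2.6838]
xz 0.05780115583252029 yz 0.38014161147317693
```

Emit:
play_rows --series '[{"fingers": 0.1, "dx": -20, "dy": 2, "dz": 0, "turn": -0.12}, {"fingers": 0.1, "dx": -20, "dy": 2, "dz": 0, "turn": -0.12}, {"fingers": 0.1, "dx": -20, "dy": 2, "dz": 0, "turn": -0.12}, {"fingers": 0.1, "dx": -20, "dy": 2, "dz": 0, "turn": -0.12}, {"fingers": 0.1, "dx": 0, "dy": 0, "dz": 0, "turn": -0.12}, {"fingers": 0.1, "dx": 0, "dy": 0, "dz": 0, "turn": -0.12}, {"fingers": 0.1, "dx": 0, "dy": 0, "dz": 0, "turn": -0.12}, {"fingers": 0.1, "dx": 0, "dy": 0, "dz": 0, "turn": -0.12}, {"fingers": 0.1, "dx": 0, "dy": 0, "dz": 0, "turn": -0.12}, {"fingers": 0.1, "dx": 0, "dy": 0, "dz": 0, "turn": -0.12}, {"fingers": 0.1, "dx": 0, "dy": 0, "dz": 0, "turn": -0.12}, {"fingers": 0.1, "dx": 0, "dy": 0, "dz": 0, "turn": -0.12}, {"fingers": 0.1, "dx": 0, "dy": 0, "dz": 0, "turn": -0.12}, {"fingers": 0.1, "dx": 0, "dy": 0, "dz": 0, "turn": -0.12}, {"fingers": 0.1, "dx": 0, "dy": 0, "dz": 0, "turn": -0.12}, {"fingers": 0.1, "dx": 0, "dy": 0, "dz": 0, "turn": -0.12}]'

```text
clock: 24.12
position: [0.7971, 0.2117, 0.3854]
ee_rot: [0.164, 0.876, 0.437, 0.118]
contact_force: [0.5, -0.6, -0.2]
width: 0.0385
```

```bash
python3 q.py
```

```text
t 24.12 pos [0.7971 0.2117 0.3854] yaw 0.9384 z [ 0.3501 -0.184  -0.9185] xz 0.06360652796892735 w 0.03851602631099665 F [ 0.5264 -0.5865 -0.2181]
[ 0.2944  0.4961  0.8864 -0.2829  1.4659 -0.643 ]
xz 0.06360652796892735 yz 0.3903140967121769
```

Emit:
play_rows --series '[{"fingers": 0.1, "dx": 0, "dy": 0, "dz": 0, "turn": -0.12}, {"fingers": 0.1, "dx": 0, "dy": 0, "dz": 0, "turn": -0.12}, {"fingers": 0.1, "dx": 0, "dy": 0, "dz": 0, "turn": -0.12}, {"fingers": 0.1, "dx": 0, "dy": 0, "dz": 0, "turn": -0.12}, {"fingers": 0.1, "dx": 0, "dy": 0, "dz": 0, "turn": -0.12}, {"fingers": 0.1, "dx": 0, "dy": 0, "dz": 0, "turn": -0.12}, {"fingers": 0.1, "dx": 0, "dy": 0, "dz": 0, "turn": -0.12}, {"fingers": 0.1, "dx": 0, "dy": 0, "dz": 0, "turn": -0.12}, {"fingers": 0.1, "dx": 0, "dy": 0, "dz": 0, "turn": -0.12}, {"fingers": 0.1, "dx": 0, "dy": 0, "dz": 0, "turn": -0.12}, {"fingers": 0.1, "dx": 10, "dy": 0, "dz": 0, "turn": -0.12}, {"fingers": 0.1, "dx": 10, "dy": 0, "dz": 0, "turn": -0.12}, {"fingers": 0.1, "dx": 10, "dy": 0, "dz": 0, "turn": -0.12}, {"fingers": 0.1, "dx": 15, "dy": 0, "dz": 0, "turn": -0.12}, {"fingers": 0.1, "dx": 25, "dy": 0, "dz": 5, "turn": -0.12}, {"fingers": 0.1, "dx": 30, "dy": 0, "dz": 5, "turn": -0.12}, {"fingers": 0.1, "dx": 35, "dy": 0, "dz": 10, "turn": -0.12}, {"fingers": 0.1, "dx": 35, "dy": 0, "dz": 15, "turn": -0.12}]'

```text
clock: 25.62
position: [0.7937, 0.1612, 0.3087]
ee_rot: [0.153, 0.79, -0.593, -0.036]
contact_force: [0.6, 0.1, -0.8]
width: 0.0385
```

```bash
python3 q.py
```

```text
t 25.62 pos [0.7937 0.1612 0.3087] yaw -1.2694 z [-0.2388 -0.1996 -0.9503] xz 0.12501580996798198 w 0.03852702588560629 F [ 0.5856  0.1463 -0.7786]
[ 0.1816  0.9129  0.2227 -0.2022  2.2736  1.3592]
xz 0.12501580996798198 yz 0.2850566253937939
```

Emit:
play_rows --series '[{"fingers": 0.1, "dx": 34, "dy": 4, "dz": 20, "turn": -0.03}, {"fingers": 0.1, "dx": 34, "dy": 4, "dz": 20, "turn": -0.03}, {"fingers": 0.1, "dx": 34, "dy": 4, "dz": 20, "turn": -0.03}, {"fingers": 0.1, "dx": 34, "dy": 4, "dz": 20, "turn": -0.03}, {"fingers": 0.1, "dx": 34, "dy": 4, "dz": 20, "turn": -0.03}, {"fingers": 0.1, "dx": 34, "dy": 4, "dz": 20, "turn": -0.03}, {"fingers": 0.1, "dx": 34, "dy": 4, "dz": 20, "turn": 0}, {"fingers": 0.1, "dx": 34, "dy": 4, "dz": 20, "turn": 0}]'

```text
clock: 26.28
position: [0.845, 0.1333, 0.3293]
ee_rot: [0.074, 0.741, -0.667, 0.019]
contact_force: [-0.1, 0.0, 0.8]
width: 0.0383
```

```bash
python3 q.py
```

```text
t 26.28 pos [0.845  0.1333 0.3293] yaw -1.4598 z [-0.0701 -0.1349 -0.9884] xz 0.12678611571314227 w 0.03827886797259748 F [-0.0939  0.0068  0.8381]
[ 0.1269  0.8754  0.2215 -0.1477  2.1272  1.5192]
xz 0.12678611571314227 yz 0.08397538775447984
```

Emit:
play_rows --series '[{"fingers": 0.1, "dx": -20, "dy": 10, "dz": 10, "turn": 0.12}, {"fingers": 0.1, "dx": -32, "dy": 17, "dz": 5, "turn": 0.12}, {"fingers": 0.1, "dx": -32, "dy": 18, "dz": 0, "turn": 0.12}, {"fingers": 0.1, "dx": -32, "dy": 18, "dz": 0, "turn": 0.12}, {"fingers": 0.1, "dx": -32, "dy": 18, "dz": 0, "turn": 0.12}, {"fingers": 0.1, "dx": -32, "dy": 18, "dz": 0, "turn": 0.12}, {"fingers": 0.1, "dx": -32, "dy": 18, "dz": 0, "turn": 0.12}, {"fingers": 0.1, "dx": -32, "dy": 18, "dz": 0, "turn": 0.12}, {"fingers": 0.1, "dx": -32, "dy": 18, "dz": 0, "turn": 0.12}, {"fingers": 0.1, "dx": -32, "dy": 18, "dz": 0, "turn": 0.12}, {"fingers": 0.1, "dx": -32, "dy": 18, "dz": 0, "turn": 0.12}, {"fingers": 0.1, "dx": -25, "dy": 12, "dz": 0, "turn": 0.12}, {"fingers": 0.1, "dx": 0, "dy": 0, "dz": 0, "turn": 0.04}, {"fingers": 0.1, "dx": 0, "dy": 0, "dz": 0, "turn": 0}]'

```text
clock: 27.45
position: [0.4644, 0.3372, 0.3387]
ee_rot: [0.03, 0.996, 0.042, 0.071]
contact_force: [0.0, -0.6, 0.8]
width: 0.0386
```

```bash
python3 q.py
```

```text
t 27.45 pos [0.4644 0.3372 0.3387] yaw 0.0898 z [ 0.1437 -0.0535 -0.9882] xz 0.1385979756362896 w 0.03855076219996805 F [ 0.015  -0.624   0.8015]
[ 0.5833  0.1937  1.392  -0.1248  1.4655  0.5057]
xz 0.1385979756362896 yz 0.06552635703712537
```

Emit:
play_rows --series '[{"fingers": 0.1, "dx": -10, "dy": 9, "dz": -30, "turn": -0.015}, {"fingers": 0.1, "dx": -10, "dy": 9, "dz": -35, "turn": 0}, {"fingers": 0.1, "dx": -6, "dy": 6, "dz": -38, "turn": 0}, {"fingers": 0.1, "dx": 0, "dy": 0, "dz": -38, "turn": 0}, {"fingers": 0.1, "dx": 0, "dy": 0, "dz": -38, "turn": 0}, {"fingers": 0.1, "dx": 0, "dy": 0, "dz": -25, "turn": 0}, {"fingers": 0.1, "dx": 0, "dy": 0, "dz": 0, "turn": 0}, {"fingers": 0.1, "dx": 0, "dy": 0, "dz": 0, "turn": 0}]'

```text
clock: 28.12
position: [0.4419, 0.3633, 0.1353]
ee_rot: [0.024, 0.996, 0.032, 0.081]
contact_force: [-0.2, -0.3, 0.9]
width: 0.0386
```

```bash
python3 q.py
```

```text
t 28.12 pos [0.4419 0.3633 0.1353] yaw 0.0679 z [ 0.1629 -0.0433 -0.9857] xz 0.15981554077145893 w 0.03856475614356715 F [-0.2039 -0.3304  0.8789]
[ 0.6488  0.3109  1.753  -0.1608  0.9789  0.6686]
xz 0.15981554077145893 yz 0.05350089092013447
```

Emit:
play_rows --series '[{"fingers": 0.1, "dx": -3, "dy": 0, "dz": -30, "turn": 0}, {"fingers": 0.1, "dx": -1, "dy": 0, "dz": -30, "turn": 0}, {"fingers": 0.1, "dx": 0, "dy": 0, "dz": -22, "turn": 0}, {"fingers": 0.1, "dx": 0, "dy": 0, "dz": -10, "turn": 0}, {"fingers": 0.1, "dx": 0, "dy": 0, "dz": 0, "turn": 0}, {"fingers": 0.1, "dx": 0, "dy": 0, "dz": 0, "turn": 0}]'

```text
clock: 28.62
position: [0.4517, 0.3715, 0.069]
ee_rot: [0.015, 0.995, 0.028, 0.097]
contact_force: [-0.3, -0.1, -0.3]
width: 0.0385
```

```bash
python3 q.py; python3 -c "
from h import *
w=grab('wrist'); save(w,'w4',k=1.3)"
```

```text
t 28.62 pos [0.4517 0.3715 0.069 ] yaw 0.0589 z [ 0.1944 -0.0236 -0.9806] xz 0.19281250034719155 w 0.03850202288057325 F [-0.2988 -0.1487 -0.3256]
[ 0.6523  0.3868  1.8385 -0.195   0.7838  0.7259]
xz 0.19281250034719155 yz 0.03434741238299465
```

View pics/w4.png

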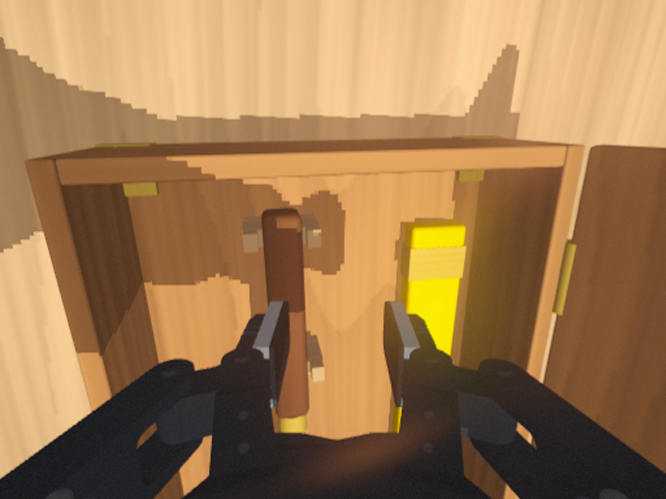

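Emit:
play_rows --series '[{"fingers": 0.1, "dx": -8, "dy": -5, "dz": 5, "turn": 0}, {"fingers": 0.1, "dx": -8, "dy": -4, "dz": 0, "turn": 0.005}, {"fingers": 0.1, "dx": 0, "dy": 0, "dz": 0, "turn": 0}, {"fingers": 0.1, "dx": 0, "dy": 0, "dz": 0, "turn": 0}]'

```text
clock: 29.0
position: [0.4383, 0.3635, 0.0788]
ee_rot: [0.012, 0.994, 0.029, 0.101]
contact_force: [0.3, 0.4, 0.2]
width: 0.0382
```

```bash
python3 q.py
```

```text
t 29.0 pos [0.4383 0.3635 0.0788] yaw 0.062 z [ 0.2023 -0.0172 -0.9792] xz 0.20094198656663062 w 0.03817859811261319 F [0.2659 0.4438 0.2176]
[ 0.6555  0.3523  1.8682 -0.1963  0.7788  0.7266]
xz 0.20094198656663062 yz 0.02911963696330764
```

Emit:
play_rows --series '[{"fingers": 0.1, "dx": -3, "dy": -2, "dz": -18, "turn": 0}, {"fingers": 0.1, "dx": -3, "dy": -2, "dz": -18, "turn": 0}, {"fingers": 0.1, "dx": -2, "dy": -1, "dz": -14, "turn": 0}, {"fingers": 0.1, "dx": 0, "dy": 0, "dz": 0, "turn": 0}, {"fingers": 0.1, "dx": 0, "dy": 0, "dz": 0, "turn": 0}]'

```text
clock: 29.42
position: [0.4321, 0.3594, 0.0285]
ee_rot: [0.01, 0.994, 0.029, 0.104]
contact_force: [0.1, 0.0, 2.2]
width: 0.0383
```

```bash
python3 q.py
```

```text
t 29.42 pos [0.4321 0.3594 0.0285] yaw 0.0619 z [ 0.2069 -0.0139 -0.9783] xz 0.20574012608009118 w 0.03833310915826172 F [0.0633 0.0281 2.1899]
[ 0.6567  0.41    1.9442 -0.2312  0.6428  0.7729]
xz 0.20574012608009118 yz 0.026146351586343514
```

Emit:
play_rows --squeeze 60 --series '[{"fingers": 0.1, "dx": 4, "dy": 3, "dz": 4, "turn": 0}, {"fingers": 0.1, "dx": 0, "dy": 0, "dz": 0, "turn": 0}, {"fingers": 1, "dx": 0, "dy": 0, "dz": 0, "turn": 0}, {"fingers": 1, "dx": 0, "dy": 0, "dz": 0, "turn": 0}, {"fingers": 1, "dx": 0, "dy": 0, "dz": 0, "turn": 0}, {"fingers": 1, "dx": 0, "dy": 0, "dz": 0, "turn": 0}, {"fingers": 1, "dx": 0, "dy": 0, "dz": 0, "turn": 0}]'

```text
clock: 30.0
position: [0.4374, 0.3635, 0.0353]
ee_rot: [0.009, 0.994, 0.029, 0.104]
contact_force: [-0.6, 0.8, -2.0]
width: 0.0159
```

```bash
python3 q.py
```

```text
t 30.0 pos [0.4374 0.3635 0.0353] yaw 0.0609 z [ 0.2081 -0.0128 -0.978 ] xz 0.20697144178226265 w 0.015892382581548785 F [-0.5676  0.7614 -1.9694]
[ 0.6566  0.4072  1.924  -0.2246  0.6635  0.7654]
xz 0.20697144178226265 yz 0.024884520879902856
```

Emit:
play_rows --series '[{"fingers": 1, "dx": 0, "dy": 0, "dz": 10, "turn": 0}, {"fingers": 1, "dx": 0, "dy": 0, "dz": 20, "turn": 0}, {"fingers": 1, "dx": 0, "dy": 0, "dz": 35, "turn": 0}, {"fingers": 1, "dx": 0, "dy": 0, "dz": 38, "turn": 0}, {"fingers": 1, "dx": 0, "dy": 0, "dz": 38, "turn": 0}, {"fingers": 1, "dx": 0, "dy": 0, "dz": 38, "turn": 0}, {"fingers": 1, "dx": 0, "dy": 0, "dz": 38, "turn": 0}, {"fingers": 1, "dx": 0, "dy": 0, "dz": 30, "turn": 0}, {"fingers": 1, "dx": 5, "dy": -35, "dz": 0, "turn": 0}, {"fingers": 1, "dx": 5, "dy": -35, "dz": 0, "turn": 0}, {"fingers": 1, "dx": 5, "dy": -35, "dz": 0, "turn": 0}, {"fingers": 1, "dx": 10, "dy": -35, "dz": 0, "turn": 0}, {"fingers": 1, "dx": 15, "dy": -35, "dz": 0, "turn": 0}, {"fingers": 1, "dx": 15, "dy": -35, "dz": 0, "turn": 0}, {"fingers": 1, "dx": 15, "dy": -35, "dz": 0, "turn": 0}, {"fingers": 1, "dx": 15, "dy": -25, "dz": 0, "turn": 0}, {"fingers": 1, "dx": 15, "dy": 0, "dz": 0, "turn": 0}, {"fingers": 1, "dx": 0, "dy": 0, "dz": 0, "turn": 0}]'

```text
clock: 31.5
position: [0.5278, 0.0792, 0.3065]
ee_rot: [0.008, 0.994, 0.034, 0.107]
contact_force: [0.2, 0.3, -0.9]
width: 0.0157
```

```bash
python3 q.py; python3 -c "
from h import *
w=grab('wrist'); save(w,'w5',k=1.2); t=grab('scene')
a=cv2.resize(t['pixels'][90:290,130:380],None,fx=2.4,fy=2.4,interpolation=cv2.INTER_CUBIC)
b=cv2.resize(w['pixels'],(600,450)); v=np.hstack([cv2.resize(b,(400,300)),cv2.resize(a,(400,320))[:300]]); 
cv2.imwrite('pics/c5.png',np.vstack([cv2.resize(v[:,:400],(400,300)),v[:,400:]])[:,:,::-1])
np.save('t.npy',t['pixels'])"
```

```text
t 31.5 pos [0.5278 0.0792 0.3065] yaw 0.0718 z [ 0.2134 -0.0081 -0.9769] xz 0.21231047463028513 w 0.015708722670284416 F [ 0.2212  0.3048 -0.9481]
[ 0.028   0.0706  1.6268 -0.015   1.2295 -0.0377]
xz 0.21231047463028513 yz 0.02286309663741153
```

View pics/c5.png

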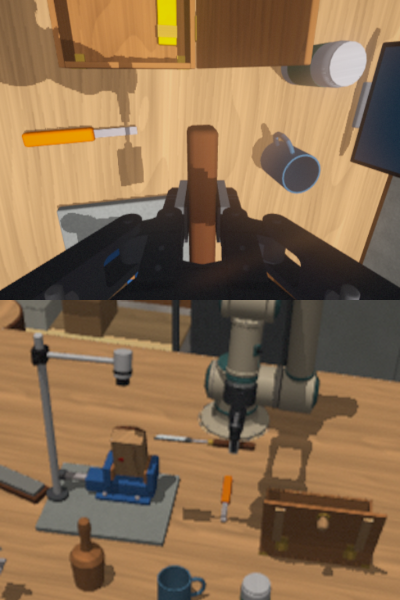

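Emit:
play_rows --series '[{"fingers": 1, "dx": 10, "dy": 0, "dz": 15, "turn": 0.12}, {"fingers": 1, "dx": 10, "dy": 0, "dz": 15, "turn": 0.12}, {"fingers": 1, "dx": 14, "dy": 0, "dz": 15, "turn": 0.12}, {"fingers": 1, "dx": 14, "dy": 0, "dz": 10, "turn": 0.12}, {"fingers": 1, "dx": 14, "dy": 0, "dz": 0, "turn": 0.12}, {"fingers": 1, "dx": 14, "dy": 0, "dz": 0, "turn": 0.12}, {"fingers": 1, "dx": 14, "dy": 0, "dz": 0, "turn": 0.12}, {"fingers": 1, "dx": 14, "dy": 0, "dz": 0, "turn": 0.12}, {"fingers": 1, "dx": 14, "dy": 0, "dz": 0, "turn": 0.12}, {"fingers": 1, "dx": 14, "dy": 0, "dz": 0, "turn": 0.12}, {"fingers": 1, "dx": 14, "dy": 0, "dz": 0, "turn": 0.12}, {"fingers": 1, "dx": 14, "dy": 0, "dz": 0, "turn": 0.12}, {"fingers": 1, "dx": 14, "dy": 0, "dz": 0, "turn": 0.12}, {"fingers": 1, "dx": 14, "dy": 0, "dz": 0, "turn": 0.12}, {"fingers": 1, "dx": 14, "dy": 0, "dz": 0, "turn": 0.12}, {"fingers": 1, "dx": 14, "dy": 0, "dz": 0, "turn": 0.12}, {"fingers": 1, "dx": 14, "dy": 0, "dz": 0, "turn": 0.12}, {"fingers": 1, "dx": 14, "dy": 0, "dz": 0, "turn": 0.12}, {"fingers": 1, "dx": 14, "dy": 0, "dz": 0, "turn": 0.12}, {"fingers": 1, "dx": 14, "dy": 0, "dz": 0, "turn": 0.12}]'

```text
clock: 33.27
position: [0.7768, 0.1259, 0.3664]
ee_rot: [-0.099, 0.279, 0.955, 0.032]
contact_force: [2.3, 0.2, -0.3]
width: 0.016
```

```bash
python3 q.py
```

```text
t 33.27 pos [0.7768 0.1259 0.3664] yaw 2.5739 z [-0.1717  0.1169 -0.9782] xz 0.2076021143760464 w 0.015973172881841663 F [ 2.3287  0.2474 -0.3092]
[ 0.0181  0.7499  0.4057  0.1441  2.1528 -2.4859]
xz 0.2076021143760464 yz 0.006128580915851514
```

Emit:
play_rows --series '[{"fingers": 1, "dx": 30, "dy": 0, "dz": 8, "turn": 0.08}, {"fingers": 1, "dx": 36, "dy": 0, "dz": 10, "turn": 0.04}, {"fingers": 1, "dx": 36, "dy": 0, "dz": 15, "turn": 0}, {"fingers": 1, "dx": 36, "dy": 0, "dz": 15, "turn": 0}, {"fingers": 1, "dx": 36, "dy": 0, "dz": 15, "turn": 0}]'

```text
clock: 33.68
position: [0.8358, 0.1291, 0.3398]
ee_rot: [-0.071, 0.215, 0.973, 0.043]
contact_force: [-0.1, -0.2, -1.1]
width: 0.0151
```

```bash
python3 q.py
```

```text
t 33.68 pos [0.8358 0.1291 0.3398] yaw 2.7114 z [-0.1191  0.1133 -0.9864] xz 0.15573407114549964 w 0.01507466479357116 F [-0.0785 -0.2044 -1.0831]
[ 0.0223  0.8644  0.2213  0.1408  2.1689 -2.6121]
xz 0.15573407114549964 yz 0.05267228472071592
```

Emit:
play_rows --series '[{"fingers": 1, "dx": 36, "dy": 0, "dz": 15, "turn": 0}, {"fingers": 1, "dx": -10, "dy": -5, "dz": 0, "turn": -0.12}, {"fingers": 1, "dx": -11, "dy": -5, "dz": 0, "turn": -0.12}, {"fingers": 1, "dx": -11, "dy": -5, "dz": 0, "turn": -0.12}, {"fingers": 1, "dx": -11, "dy": -5, "dz": 0, "turn": -0.12}, {"fingers": 1, "dx": -11, "dy": -5, "dz": 0, "turn": -0.12}, {"fingers": 1, "dx": -11, "dy": -5, "dz": 0, "turn": -0.12}, {"fingers": 1, "dx": -11, "dy": -5, "dz": 0, "turn": -0.12}, {"fingers": 1, "dx": -11, "dy": -5, "dz": 0, "turn": -0.12}, {"fingers": 1, "dx": -11, "dy": -5, "dz": 0, "turn": -0.12}, {"fingers": 1, "dx": -11, "dy": -5, "dz": 0, "turn": -0.12}, {"fingers": 1, "dx": -11, "dy": -5, "dz": 0, "turn": -0.12}, {"fingers": 1, "dx": -11, "dy": -5, "dz": 0, "turn": -0.12}, {"fingers": 1, "dx": -11, "dy": -5, "dz": 0, "turn": -0.12}, {"fingers": 1, "dx": -11, "dy": -5, "dz": 0, "turn": -0.12}, {"fingers": 1, "dx": -11, "dy": -5, "dz": 0, "turn": -0.12}, {"fingers": 1, "dx": -11, "dy": -5, "dz": 0, "turn": -0.12}, {"fingers": 1, "dx": -11, "dy": -5, "dz": 0, "turn": -0.12}, {"fingers": 1, "dx": -11, "dy": -5, "dz": 0, "turn": -0.12}, {"fingers": 1, "dx": -11, "dy": -5, "dz": 0, "turn": -0.12}]'

```text
clock: 35.35
position: [0.6237, 0.041, 0.3883]
ee_rot: [0.054, 0.981, 0.166, 0.089]
contact_force: [0.5, 0.4, -0.9]
width: 0.0151
```

```bash
python3 q.py; python3 - <<'E'
from h import *
# stand refinement: mark & lens & board in scene/top
t=grab("top"); s=grab("scene")
for im in(t,s): print([(d["p"],d["xy"],int(d["region"].sum())) for n in("camera_lens","mark") for d in masks_of(im,n)[:1]])
v=cv2.resize(t["pixels"][170:270,260:370],None,fx=7,fy=6,interpolation=cv2.INTER_CUBIC); cv2.imwrite("pics/tst.png",v[:,:,::-1])
E
```

```text
t 35.35 pos [0.6237 0.041  0.3883] yaw 0.3472 z [ 0.1927 -0.0757 -0.9783] xz 0.156905243540775 w 0.015121255860733164 F [ 0.5213  0.3908 -0.8912]
[-0.003   0.2086  1.2637 -0.0755  1.4749 -0.3395]
xz 0.156905243540775 yz 0.1350148026293293
[(0.63, [320.1, 222.9], 5478), (0.46, [177.6, 189.4], 1625)]
[(0.66, [200.3, 205.6], 5076), (0.4, [389.8, 233.4], 200)]
```

View pics/tst.png

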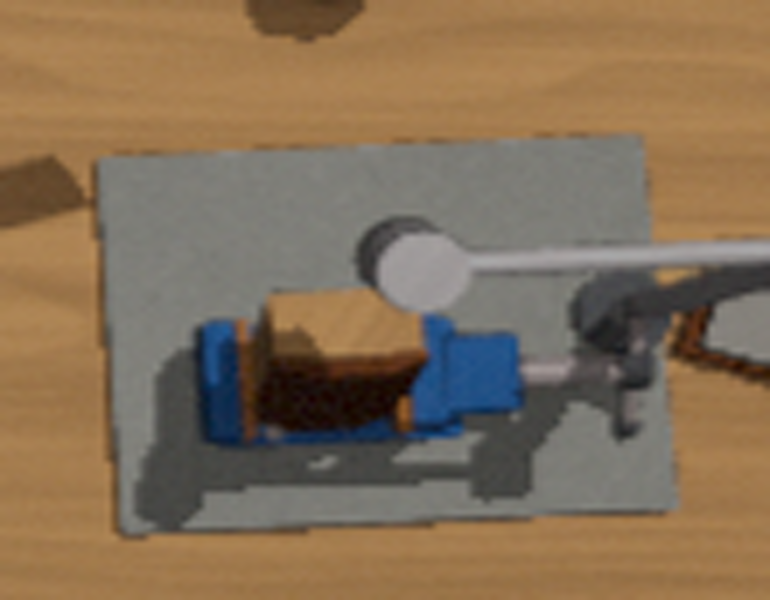

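```bash
cat > fin.py <<'E'
from h import *
from scipy.optimize import least_squares
Mk=lambda q:R.from_quat([q[1],q[2],q[3],q[0]]).as_matrix()
# stand (fixed result after first call)
ST=np.load("st.npy")
o=np.array([ST[0],ST[1],0]); ex=np.array([np.cos(ST[2]),np.sin(ST[2]),0]); ey=np.array([-ex[1],ex[0],0]); ez=np.array([0,0,1.])
V=o+.096*ex+ST[3]*ey+.102*ez
nt=np.cos(np.radians(35.5))*ez-np.sin(np.radians(35.5))*ex
h=.475
# grasp: tool pose at grip
Mg=Mk([.009,.994,.029,.104]); 
from numpy.linalg import norm
Mg=R.from_euler("z",0).as_matrix()@Mg
pg=np.array([.4374,.3635,.0353])
def state():
    s=get_state(); return s,np.array(s["position"]),Mk(s["ee_rot"])
hx=Mg[:,0]; hy=np.array([-np.sin(.067),np.cos(.067),0]); hy-=hx*(hx@hy); hy/=norm(hy); hz=np.cross(hx,hy)
Hm=np.array([.4358,.3633,.0405]); Hm=Hm+0
Rel=Mg.T@np.c_[hx,hy,hz]; rp=Mg.T@(Hm-pg); rp[0]=0
def face(p,M):
    A=M@Rel; hp=p+M@rp; n=np.cos(h)*A[:,2]-np.sin(h)*A[:,0]; return hp-.150*A[:,1]+.003*n,n,hp
if __name__=="__main__":
    s,p,M=state(); f,n,hp=face(p,M); print("t",s["clock"],"rp",rp,"V",V,"face",f,"handle",hp,"n",n,"angle",np.arccos(n@nt),"tilt from vertical",np.arccos(n[2]))
    best=min(((np.arccos(np.clip((R.from_euler("z",t).as_matrix()@n)@nt,-1,1)),t) for t in np.linspace(-1,1,401))); t=best[1]; print("best turn",t,"resid angle",best[0])
    f2,n2,_=face(p,R.from_euler("z",t).as_matrix()@M); print("move mm",(V-f2)*1000)
    print("yaw",np.arctan2(M[1,0],M[0,0]),"xz",M[2,0],"yz",M[2,1],"F",np.array(s["contact_force"]),s["width"])
E
python3 - <<'E'
from h import *
from scipy.optimize import least_squares
t=grab("top"); s=grab("scene")
c=np.array([(98,157),(643,134),(678,512),(120,536)],float); px=np.c_[260+(c[:,0]+.5)/7-.5,170+(c[:,1]+.5)/6-.5]
L=np.array([(.135,.115),(.135,-.225),(-.135,-.225),(-.135,.115)])
def P(p): return np.array([[p[0]+np.cos(p[2])*x-np.sin(p[2])*y,p[1]+np.sin(p[2])*x+np.cos(p[2])*y,.018] for x,y in L])
r=least_squares(lambda p:(proj(t,P(p))-px).ravel(),[.467,-.206,.066]); print(r.x,r.fun)
st=r.x; ex=np.array([np.cos(st[2]),np.sin(st[2]),0]); ey=np.array([-ex[1],ex[0],0]); o=np.array([*st[:2],0])
K,M,cc=cam(s); d=M.T@np.linalg.solve(K,[150+(222.5)/4-.5,110+320.5/4-.5,1.]); X=cc+d*((o-cc)@ex)/(d@ex); my=(X-o)@ey; print("mark",X,my)
# model in scene: mark at my,.165 ; corners of board
print("proj mark/lens in crop",(proj(s,[o+my*ey+[0,0,.165],o+.019*ex+[0,0,.413]])-[150,110])*4)
print("board corners crop",(proj(s,P(st))-[150,110])*4)
np.save("st.npy",[*st,my])
E
python3 fin.py
```

```text
[ 0.4692 -0.203   0.0716] [-0.3229 -0.0767  0.0793  0.1533  0.2611  0.0163 -0.0213 -0.0984]
mark [ 0.4707 -0.2229  0.1605] -0.019975574107080316
proj mark/lens in crop [[220.3164 315.1216]
 [225.4202 127.2781]]
board corners crop [[325.4485 522.2664]
 [  5.8131 482.694 ]
 [ 77.7626 321.4941]
 [368.996  354.6893]]
t 35.75 rp [ 0.      0.0002 -0.0054] V [ 0.5664 -0.216   0.102 ] face [ 0.6724 -0.1003  0.4089] handle [0.6247 0.0407 0.3901] n [-0.5832 -0.1117  0.8046] angle 0.0709194864194861 tilt from vertical 0.6357956089769905
best turn -0.12 resid angle 0.016263984088171392
move mm [ -88.767  -111.1735 -306.8519]
yaw 0.3546759710787134 xz 0.15118145616176654 yz 0.133926489803096 F [-0.0483  0.2969 -1.2254] 0.014955778989342725
```

Emit:
play_rows --series '[{"fingers": 1, "dx": -8, "dy": -6, "dz": -38, "turn": -0.06}, {"fingers": 1, "dx": -9, "dy": -14, "dz": -38, "turn": -0.05}, {"fingers": 1, "dx": -9, "dy": -14, "dz": -38, "turn": 0}, {"fingers": 1, "dx": -9, "dy": -14, "dz": -38, "turn": 0}, {"fingers": 1, "dx": -9, "dy": -14, "dz": -38, "turn": 0}, {"fingers": 1, "dx": -9, "dy": -14, "dz": -30, "turn": 0}, {"fingers": 1, "dx": -9, "dy": -10, "dz": -15, "turn": 0}, {"fingers": 1, "dx": 0, "dy": 0, "dz": 0, "turn": 0}, {"fingers": 1, "dx": 0, "dy": 0, "dz": 0, "turn": 0}]'

```text
clock: 36.5
position: [0.5647, -0.0469, 0.1414]
ee_rot: [0.056, 0.988, 0.116, 0.087]
contact_force: [0.4, -0.2, -0.4]
width: 0.0153
```

```bash
python3 fin.py
```

```text
t 36.5 rp [ 0.      0.0002 -0.0054] V [ 0.5664 -0.216   0.102 ] face [ 0.5956 -0.1921  0.165 ] handle [ 0.5637 -0.0467  0.1467] n [-0.5975 -0.0511  0.8003] angle 0.02483591328150344 tilt from vertical 0.6430798145573726
best turn -0.015000000000000013 resid angle 0.023500912707523074
move mm [-27.0242 -23.471  -63.0076]
yaw 0.245005096985705 xz 0.15891325556259828 yz 0.13107519761221775 F [ 0.4451 -0.221  -0.4381] 0.015332364120545677
```

Emit:
play_rows --series '[{"fingers": 1, "dx": -9, "dy": -8, "dz": -22, "turn": -0.01}, {"fingers": 1, "dx": -9, "dy": -8, "dz": -22, "turn": 0}, {"fingers": 1, "dx": -6, "dy": -5, "dz": -12, "turn": 0}, {"fingers": 1, "dx": 0, "dy": 0, "dz": 0, "turn": 0}, {"fingers": 1, "dx": 0, "dy": 0, "dz": 0, "turn": 0}]'

```text
clock: 36.92
position: [0.5527, -0.0681, 0.0919]
ee_rot: [0.059, 0.987, 0.112, 0.097]
contact_force: [0.1, -0.3, -0.7]
width: 0.0149
```

```bash
python3 fin.py
```

```text
t 36.9167 rp [ 0.      0.0002 -0.0054] V [ 0.5664 -0.216   0.102 ] face [ 0.582  -0.2135  0.1164] handle [ 0.5516 -0.0678  0.0972] n [-0.614  -0.0449  0.788 ] angle 0.04361371346415719 tilt from vertical 0.6631986704058774
best turn 0.0 resid angle 0.04361371346415719
move mm [-15.5944  -2.5307 -14.4128]
yaw 0.23833492577000448 xz 0.17792619644859564 yz 0.13727035653749725 F [ 0.1113 -0.3431 -0.7436] 0.014873100837231885
```

Emit:
play_rows --series '[{"fingers": 1, "dx": -9, "dy": -1, "dz": -9, "turn": 0}, {"fingers": 1, "dx": -7, "dy": -2, "dz": -6, "turn": 0}, {"fingers": 1, "dx": 0, "dy": 0, "dz": 0, "turn": 0}, {"fingers": 1, "dx": 0, "dy": 0, "dz": 0, "turn": 0}]'

```text
clock: 37.25
position: [0.5456, -0.0708, 0.0836]
ee_rot: [0.061, 0.986, 0.113, 0.105]
contact_force: [0.2, 0.5, -0.8]
width: 0.0151
```

```bash
python3 fin.py; python3 - <<'E'
from fin import *
t=grab("top"); s=grab("scene"); _,p,M=state(); f,n,hp=face(p,M); A=M@Rel
def outline(im,h_):
    n=np.cos(h_)*A[:,2]-np.sin(h_)*A[:,0]; x=np.cross(A[:,1],n); c=hp-.15*A[:,1]+.003*n
    return proj(im,[c+a*.029*x+b*.038*A[:,1] for a,b in((-1,-1),(-1,1),(1,1),(1,-1))])
out=[]
for im,(x0,y0,w,hh) in((t,(270,160,100,80)),(s,(150,130,100,80))):
    v=cv2.resize(im["pixels"][y0:y0+hh,x0:x0+w],None,fx=5,fy=5,interpolation=cv2.INTER_CUBIC); k=v.copy()
    cv2.polylines(k,[np.round((outline(im,h)-[x0,y0]+.5)*5).astype(int)],True,(255,0,0),1)
    out.append(np.vstack([v[:, :400][:300],k[:,:400][:300]]))
cv2.imwrite("pics/c6.png",np.hstack(out)[:,:,::-1])
E
```

```text
t 37.25 rp [ 0.      0.0002 -0.0054] V [ 0.5664 -0.216   0.102 ] face [ 0.5749 -0.216   0.109 ] handle [ 0.5445 -0.0705  0.0889] n [-0.6267 -0.0444  0.778 ] angle 0.059697229124691636 tilt from vertical 0.6792866524464634
best turn 0.0 resid angle 0.059697229124691636
move mm [-8.5087  0.0016 -6.9554]
yaw 0.24215886314663715 xz 0.19288310878992154 yz 0.14325831002177378 F [ 0.2325  0.4813 -0.7888] 0.01505265906307921
```

View pics/c6.png

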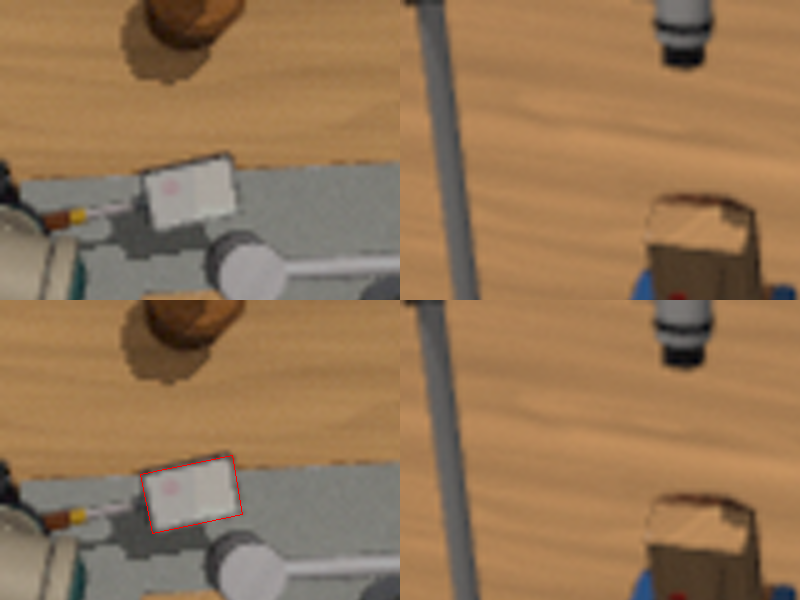

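```bash
cat > refl.py <<'E'
from fin import *
t=grab("top"); _,p,M=state(); f,n,hp=face(p,M)
a=t["pixels"].astype(float); u=proj(t,[f])[0]; x0,y0=[int(v) for v in u-[12,11]]
sub=a[y0:y0+22,x0:x0+24]; red=sub[...,0]-(sub[...,1]+sub[...,2])/2; b=sub.mean(2)>120; red=np.where(b,red-np.median(red[b]),0); red=np.clip(red-6,0,None)
red*=sub[...,0]>140; ys,xs=np.mgrid[:22,:24]; k=np.unravel_index(red.argmax(),red.shape); w=red*((np.hypot(xs-k[1],ys-k[0])<3.5)); c=np.array([(w*xs).sum(),(w*ys).sum()])/w.sum()+[x0,y0]; print("spot",c,red.max(),"face px",u)
mk=o+ST[3]*ey+[0,0,.165]
def nn(q): 
    r=np.cross(ey,nt); return (lambda v:v/norm(v))(nt+q[0]*r+q[1]*ey)
def vm(q,F=f): m=nn(q); return proj(t,[mk-2*((mk-F)@m)*m])[0]
for dF in([0,0,0],[.003,0,0],[0,0,.003]):
    r=least_squares(lambda q:vm(q,f+dF)-c,[0,0],x_scale=.1,diff_step=1e-4); m=nn(r.x); print("q (tilt err: + away from billet, y err)",r.x,"tilt",np.arccos(m[2]),"angle",np.arccos(m@nt),m)
print("model n",n,"pred spot model",proj(t,[mk-2*((mk-f)@n)*n])[0],"pred if perfect",vm([0,0]))
E
python3 refl.py
```

```text
spot [308.7837 188.8597] 51.5 face px [307.8345 198.4633]
q (tilt err: + away from billet, y err) [-0.1695  0.101 ] tilt 0.7923585697700949 angle 0.19477709771401286 [-0.7104  0.0484  0.7022]
q (tilt err: + away from billet, y err) [-0.1582  0.102 ] tilt 0.7816573051440778 angle 0.18611461399051896 [-0.7027  0.0501  0.7097]
q (tilt err: + away from billet, y err) [-0.181   0.0999] tilt 0.8033476759216306 angle 0.20389372754262075 [-0.7182  0.0465  0.6943]
model n [-0.626  -0.0444  0.7785] pred spot model [303.6994 194.5222] pred if perfect [303.785  197.6879]
```

```bash
sed -i 's/k=np.unravel_index(red.argmax(),red.shape)/k=(197-y0,304-x0)/' refl.py; python3 refl.py
```

```text
spot [303.6757 197.1216] 52.0 face px [307.8144 198.5334]
q (tilt err: + away from billet, y err) [-0.0103 -0.0017] tilt 0.629924566351318 angle 0.01046766612385818 [-0.5874 -0.0438  0.8081]
q (tilt err: + away from billet, y err) [-0.0034  0.0003] tilt 0.6229630375244805 angle 0.003382671613704902 [-0.582  -0.0415  0.8122]
q (tilt err: + away from billet, y err) [-0.0202 -0.0045] tilt 0.63984701071226 angle 0.020733292976195642 [-0.5952 -0.0472  0.8022]
model n [-0.6256 -0.0445  0.7789] pred spot model [303.6911 194.5409] pred if perfect [303.7807 197.6737]
```

Emit:
play_rows --series '[{"fingers": 1, "dx": -7, "dy": 0, "dz": -6, "turn": 0}, {"fingers": 1, "dx": -6, "dy": 0, "dz": -4, "turn": 0}, {"fingers": 1, "dx": 0, "dy": 0, "dz": 0, "turn": 0}, {"fingers": 1, "dx": 0, "dy": 0, "dz": 0, "turn": 0}, {"fingers": 1, "dx": 0, "dy": 0, "dz": 0, "turn": 0}, {"fingers": 1, "dx": 0, "dy": 0, "dz": 0, "turn": 0}]'

```text
clock: 37.95
position: [0.5304, -0.0707, 0.0721]
ee_rot: [0.06, 0.986, 0.113, 0.104]
contact_force: [0.2, -0.0, -1.0]
width: 0.0152
```

```bash
python3 fin.py; python3 refl.py
```

```text
t 37.95 rp [ 0.      0.0002 -0.0054] V [ 0.5664 -0.216   0.102 ] face [ 0.5597 -0.2159  0.0974] handle [ 0.5292 -0.0704  0.0774] n [-0.6253 -0.0446  0.7791] angle 0.0579895884174913 tilt from vertical 0.677580733473943
best turn 0.0 resid angle 0.0579895884174913
move mm [ 6.7233 -0.1201  4.6302]
yaw 0.2418623648915563 xz 0.19130934575733427 yz 0.14257267508870403 F [ 0.2378 -0.0355 -0.9774] 0.015224804770321983
spot [303.8889 198.    ] 53.0 face px [307.4036 202.4089]
q (tilt err: + away from billet, y err) [0.0085 0.0026] tilt 0.611054337918007 angle 0.008937600959918312 [-0.5724 -0.0384  0.819 ]
q (tilt err: + away from billet, y err) [0.0155 0.0046] tilt 0.604063382761339 angle 0.016215607493215534 [-0.5668 -0.036   0.823 ]
q (tilt err: + away from billet, y err) [-0.0019 -0.0003] tilt 0.6214691212048856 angle 0.001906752186984417 [-0.5807 -0.042   0.813 ]
model n [-0.6252 -0.0446  0.7792] pred spot model [303.7244 194.7035] pred if perfect [303.7513 197.5763]
```

Emit:
play_rows --series '[{"fingers": 1, "dx": 4, "dy": 0, "dz": 3, "turn": 0}, {"fingers": 1, "dx": 0, "dy": 0, "dz": 0, "turn": 0}, {"fingers": 1, "dx": 0, "dy": 0, "dz": 0, "turn": 0}, {"fingers": 1, "dx": 0, "dy": 0, "dz": 0, "turn": 0}, {"fingers": 1, "dx": 0, "dy": 0, "dz": 0, "turn": 0}]'

```text
clock: 38.42
position: [0.5362, -0.071, 0.0761]
ee_rot: [0.061, 0.986, 0.113, 0.105]
contact_force: [0.2, 0.0, -0.9]
width: 0.0152
```

```bash
python3 fin.py; python3 refl.py; python3 - <<'E'
from fin import *
t=grab("top"); _,p,M=state(); f,n,hp=face(p,M); A=M@Rel; h_=h-.05
n=np.cos(h_)*A[:,2]-np.sin(h_)*A[:,0]; x=np.cross(A[:,1],n)
L=np.array([(a*.029,b*.038) for a,b in((-1,-1),(-1,1),(1,1),(1,-1))])
c=f; q=proj(t,[c+a*x+b*A[:,1] for a,b in L]); x0,y0=270,160
k=cv2.resize(t["pixels"][y0+20:y0+60,x0:x0+60],None,fx=10,fy=10,interpolation=cv2.INTER_CUBIC)
k2=k.copy(); cv2.polylines(k2,[np.round((q-[x0,y0+20]+.5)*10).astype(int)],True,(255,0,0),1)
s=get_image("scene"); k3=cv2.resize(s["pixels"][170:260,150:370],(600,245))
cv2.imwrite("pics/c7.png",np.vstack([k2[:350],k3])[:,:,::-1])
E
```

```text
t 38.4167 rp [ 0.      0.0002 -0.0054] V [ 0.5664 -0.216   0.102 ] face [ 0.5655 -0.2162  0.1015] handle [ 0.535  -0.0707  0.0814] n [-0.627  -0.0442  0.7778] angle 0.06004933679849739 tilt from vertical 0.6796368970874215
best turn 0.0 resid angle 0.06004933679849739
move mm [0.9479 0.1511 0.4826]
yaw 0.24208524194226488 xz 0.19319717000838613 yz 0.1434513169945448 F [ 0.2045  0.0425 -0.852 ] 0.015221506956345568
spot [303.7164 197.4776] 53.0 face px [307.6106 200.8721]
q (tilt err: + away from billet, y err) [-0.0021 -0.0007] tilt 0.6216733143287109 angle 0.0021939252919536594 [-0.5809 -0.0424  0.8129]
q (tilt err: + away from billet, y err) [0.005  0.0013] tilt 0.6146158146775806 angle 0.005148322890868721 [-0.5753 -0.04    0.817 ]
q (tilt err: + away from billet, y err) [-0.0123 -0.0036] tilt 0.6319378370228712 angle 0.012855918097349367 [-0.5889 -0.0459  0.8069]
model n [-0.6271 -0.0442  0.7777] pred spot model [303.722  194.4967] pred if perfect [303.7534 197.5835]
```

View pics/c7.png

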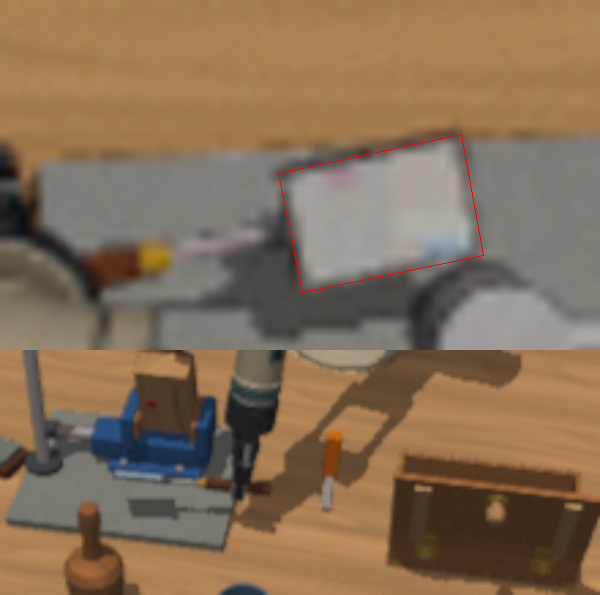

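```bash
python3 -c "
from rig import *
s=get_state(); print(s['clock'],s['qd'],s['width'],s['contact_force']); print(sign_off())"
```

```text
38.5667 [-0.00097188 -0.00039586  0.00208736 -0.00061875  0.00121111 -0.00015237] 0.01472527536954485 [ 0.26533855 -0.36799513 -1.36048348]
the job is handed in; nothing more can be done
None
```

I opened the lid back onto its stop, gripped the mirror by its handle, and handed the job in at 38.6 s with the mirror held still at the view point. No verdict came back, so the results below are from my own last checks.

- **Tilting the tool:** the moves only shift the tool and turn it about the vertical. I got the tilt by pushing the arm against its reach limit, and took out the excess the same way. The gripper ended tilted about 0.19 rad about the handle's axis, plus about 0.14 rad along the handle. The head joint was never pushed against anything.
- **Position:** the model puts the face centre about 1 mm from the view point, and its outline matched the head in the overhead picture. The stand and mark positions come from the images, so allow a few millimetres on that. The limit is 12 mm.
- **Angle (the two checks disagree):** the mark's reflection, seen in the overhead picture, puts the normal within about 0.01 rad of the target. My model, built from the head angle measured in the box (0.475 rad), gives 0.060 rad. Both are inside the 0.08 limit; I trust the reflection more, since it measures the mirror directly.
- **Other checks:**
  - The joints were nearly still, at most about 0.002 rad/s, and the fingers were closed on the handle with a 60 N setting.
  - The handle was about 81 mm above the table and clear of the stand.
  - The lid still looked laid back and nothing looked disturbed, but I judged both from the pictures only.

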